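# Pack the short ring row and hold it pressed flush

## Task

The row of case rings in the cradle is one ring short: first stand the brass spacer in the trough in its place, in a gap of the row (stop to ring, or ring to ring) that is wide enough for it, and let go of it. Then lay the upright black follower on its side in the trough behind the last ring and with it push the row toward the end stop until stop, rings, spacer and follower all sit flush against one another, and finish while still holding the row pressed with about 10 newtons, as by a thumb; do not let go. Leave the tin, the loupe and the marker where they are.

Things in the scene. Friction and masses are not known exactly. Their poses are not given: they have to be found in the camera images.
- stop_face (a point): Point on the flat face of the row cradle's end stop, on the axis of the row: 56.4 mm above the bench, where the axis of a 43 mm ring lying in the trough runs. +y points from the stop along the trough to its open end, x across it, z up. The stop is a fixed dark plate 52 mm wide, 10 mm thick, its top 82 mm above the bench.
- cradle: The row cradle, fixed: dark base plate 86 x 216 x 12 mm (origin under its middle; the stop face is at y = -85 mm) and on it an aluminium 90 degree V trough along y, 172 mm long from the stop face, 41 mm wide outside; its inner corner is 30.4 mm and its top edges 12 mm below the row axis. Nothing stands beyond its open end.
- ring_a_center (a point): Centre of the steel case ring nearer the stop: 43 mm across, 13 mm thick, 50 g, loose, on edge in the trough; its z axis lies along the trough. Its place varies: the gaps from stop to ring a and from ring a to ring b are together about 39 mm, so at least one takes the 14 mm spacer.
- ring_b_center (a point): Centre of the second, like case ring, farther from the stop (the last of the row), on edge in the trough; its z axis lies along the trough.
- spacer_grip (a point): Middle of the spacer's black grip, 78 mm above its foot. The grip is 24 mm wide (x), 10 mm thick (y), from 44 to 96 mm above the foot. The brass body below is 40 mm wide (x) and 14 mm thick (y, along the row), with 45 degree bevels at the foot that seat in the V. Seated, this point is 55.6 mm above the row axis, 34 mm above the ring tops. Either way round will do. About 110 g.
- spacer_foot (a point): Middle of the spacer's underside, a 16 mm wide flat (y across its thickness, z up). At the start 8 mm above the bench, in the wooden stand's slot; lift straight up at least 30 mm to clear it. Seated in the V it is 22.4 mm below the row axis.
- spacer: The whole brass spacer (origin at its foot).
- follower_center (a point): Centre of the follower, a solid black plug with an aluminium cap at each end: 42 mm diameter, 66 mm long, about 130 g, loose, upright on the bench at the start; its z axis is its length, both ends are alike. Lying in the trough its axis is 0.7 mm below the row axis; with the row closed up its centre is about 73 mm from the stop face.
- follower: The whole follower (origin at the middle of one end).
- end_stop: The end stop plate (origin and axes are the cradle's). Left and behind it on the bench stands a tall green lever press, near x 0.63, y 0.27, with a ball handle 0.33 m high that reaches out to its left: keep the arm clear of it.
- stand: Wooden stand of the spacer, fixed, 50 mm (x) by 62 mm (y), 36 mm high; origin under the middle of the 17 mm wide slot, which runs along its x; a narrower empty slot lies toward +y.
- parts_tin: Bystander: round white tin, 50 mm across, 21 mm high; origin under its middle.
- loupe: Bystander: black eye loupe standing on its rim, 35 mm across, 34 mm high; origin under its middle.
- marker: Bystander: grey and blue marker pen lying on the bench, 134 mm long, 13 mm high; origin under its middle.
Not all that is in view belongs to the job. Leave any turquoise look-alike of the follower alone. What is shaped like the spacer but blue is not meant.

How it is judged (in metres and radians):
On the way, in this order (a step that is already met when the one before it is completed fails the run):
1. the spacer stands let go in the trough, seated, within the row (x of spacer_foot in the frame of stop_face between -0.004 and 0.004 m and z of spacer_foot in the frame of stop_face between -0.0254 and -0.0194 m and angle between spacer_foot's own z axis and vertical below 0.2 rad and angle between the y axis of spacer and the y axis of stop_face, either way round below 0.2 rad and y of spacer_foot in the frame of stop_face between 0 and 0.052 m and contact force between the fingers and spacer below 0.05 N), for 0.2 s.
2. the follower lies on its side in the trough behind the last ring (x of follower_center in the frame of stop_face between -0.004 and 0.004 m and z of follower_center in the frame of stop_face between -0.004 and 0.003 m and angle between follower_center's own z axis and vertical above 1.48 rad and angle between the z axis of follower_center and the y axis of stop_face, either way round below 0.07 rad and y of follower_center in the frame of stop_face between 0.06 and 0.15 m), for 0.2 s.
At the end, for the whole second after the job is handed in: Spacer seated upright in the V, nearer the stop than the last ring (4 mm, 0.2 rad); rings on edge in the V (4 mm, 0.12 rad); follower lying along it (4 mm, 0.07 rad), its centre under 76 mm from the stop, so gaps total under 3 mm; gripper still on it, at rest, 1.5 to 30 N on the stop (x of spacer_foot in the frame of stop_face between -0.004 and 0.004 m and z of spacer_foot in the frame of stop_face between -0.0254 and -0.0194 m and angle between spacer_foot's own z axis and vertical below 0.2 rad and angle between the y axis of spacer and the y axis of stop_face, either way round below 0.2 rad and y of spacer_foot in the frame of stop_face between 0 and 0.0305 m and x of ring_a_center in the frame of stop_face between -0.004 and 0.004 m and z of ring_a_center in the frame of stop_face between -0.004 and 0.004 m and angle between the z axis of each of ring_a_center, ring_b_center and the y axis of stop_face, either way round below 0.12 rad and x of ring_b_center in the frame of stop_face between -0.004 and 0.004 m and z of ring_b_center in the frame of stop_face between -0.004 and 0.004 m and y of ring_a_center in the frame of stop_face between 0 and 0.038 m and y of ring_b_center in the frame of stop_face between 0.03 and 0.038 m and x of follower_center in the frame of stop_face between -0.004 and 0.004 m and z of follower_center in the frame of stop_face between -0.004 and 0.003 m and angle between follower_center's own z axis and vertical above 1.48 rad and angle between the z axis of follower_center and the y axis of stop_face, either way round below 0.07 rad and y of follower_center in the frame of stop_face between 0.06 and 0.076 m and contact force between the fingers and follower above 1 N and linear speed of follower below 0.01 m/s and contact force between end_stop and anything else between 1.5 and 30 N); the arm keeps its last pose, push and grip.
It fails at once if the tin was pushed away (over 30 mm) (distance of parts_tin from where it was at the start of the episode above 0.03 m).
It fails at once if the loupe was pushed away (over 30 mm) (distance of loupe from where it was at the start of the episode above 0.03 m).
It fails at once if the marker was pushed away (over 30 mm) (distance of marker from where it was at the start of the episode above 0.03 m).
It also fails if it takes over 67 s, if anything falls off the work surface, if the arm or the gripper's body presses on something with over 40 N, if the wrist force passes 120 N, or if a joint passes its speed limit or range.

## Robot

A 6-joint arm with a two-finger parallel gripper is mounted at the origin on a cart in front of the work surface, level with it; the furniture and walls round the work are solid. World frame = base frame: x ahead of the robot, y to its left, z up, the work surface at z = 0. Lengths are in mm, angles in rad, forces in N, time in s.
With the tool pointing down it reaches from about 350 to 775 mm from the base axis. Payload 7.3 kg.
Tool frame: the origin (TCP) lies between the finger pads; the fingertips stand 14 mm ahead of it and the grasp point (between the pads) lies 5 mm behind it; y points along the fingers, z is the direction in which the jaws open and shut, and the axes are right-handed (so a half turn about y gives the same grasp; the last joint's range is limited). The gripper opens to 92 mm and grips with 3 to 60 N. Pads are 19 mm wide; open, the fingers measure 130 mm over their backs; the gripper's body (75 mm by 190 mm) begins 47 mm behind the grasp point.
Start: joints at [-1.379, 0.342, 1.524, -0, 1.275, -0.146], TCP at [174.015, -495.344, 209.941] pointing down, gripper open.
Joint ranges: [-2.53, 2.53], [-0.77, 2.02], [0.04, 2.7], [-1, 4.14], [0.28, 2.66], [-3.11, 3.11]. Speed limits (rad/s): [2.57, 2.57, 3.14, 3.14, 3.14, 3.14].

## Interface

Orientations are given as [roll, pitch, yaw] about the fixed x, y, z axes, in that order (R = Rz(yaw) Ry(pitch) Rx(roll)).
In Python, from plant import bot, vision, order gives the robot as it stands.
- The arm moves only by the tool apply_moves, never from a script. Its argument "rows" is a list of rows, each a list of 3 entries, a list of its own where there are three numbers: the shift along the tool's x, y, z in cm, then the turn about the tool's y in rad, then the finger opening in cm, from 0 to 9.18. A call has 1 to 5 rows; each row is the pose to reach, as a shift and turn from the pose measured when the call began, along the tool's axes at that moment; what a row does not reach only later rows make up. A row lasts 1/8 s, in which the tool goes at most 62.5 mm and 10.7 degrees, less where a joint would pass 70% of its speed; a pose out of reach is approached as far as the arm can. A call with a gripper value outside its range is refused whole. The fingers move at their own pace and stop on an object; the grip force is fixed at half the most. Time passes only in rows, so rows that repeat a pose let the fingers close. It gives the time, the measured TCP pose, the force and the opening at its end, in the units of the state.
- bot.get_obs(): the state, without advancing time (a new reading comes with each control period).
- vision.capture(name): name is "side" or "top" or "wrist"; returns the picture (480x640x3 uint8, red, green, blue); there is no depth.
- vision.camera_info(name): a dict with "mtx" (3x3 intrinsics, pixels), "rvec" (rotation vector, rad) and "tvec" (3), from world to camera coordinates, as OpenCV has them. Camera axes: x right, y down, z forward; pixel columns grow to the right and rows downward; lengths in mm; the calibration is good to about 2 mm. A picture is of the moment at which its call begins: read the wrist's pose just before it. camera_info takes no time and is no camera call; for the wrist camera it gives the pose at the moment of the call.
- order.close_job(): hands the job in, once; it reports no verdict.
The state is a dict: "time": time; "joint_positions": joint angles; "dq": joint speeds; "tau": joint torques, N m; "tool_pos": TCP position; "tcp_rot": TCP orientation; "contact_force": force on the tool from outside, world axes, zero at the start; "moment": the same for the moment, N m; "grip_width": finger opening in mm.
Only numpy, scipy, OpenCV 4.12 (cv2) and the standard library are available. Lean on these libraries where they do the work, as an engineer would, in place of code of your own. Each camera call takes 0.05 s, during which the arm holds its last target.

## Working session

There is one attempt and no reset: what is moved stays moved. The work goes in short steps, Python scripts to look and compute and a tool call to move; the robot and the scene stay as the last step left them, time stands still between calls to the robot, and variables do not carry over. Pictures are saved under pics/ and viewed, and the job is handed in when it is done.

Besides the shell and the picture viewer there is one more tool, called after "Call:" as name([rows], argument=value, ...), one row to a line, values as JSON. apply_moves: Moves the arm, as the interface text tells. Its arguments: {"type":"object","properties":{"rows":{"type":"array","items":{"type":"array"}}},"required":["rows"]}

```bash
ls; mkdir -p pics; python3 - <<'E'
from plant import bot, vision, order
import cv2
print(bot.get_obs())
for n in ["side","top","wrist"]:
    print(n,vision.camera_info(n))
    cv2.imwrite(f"pics/{n}0.png",vision.capture(n)[:,:,::-1])
E
```

```text
pics
{'time': 0.0, 'joint_positions': array([-1.37899029e+00,  3.42720262e-01,  1.52500583e+00, -6.56069126e-07,
        1.27536474e+00, -1.45988506e-01]), 'dq': array([-0.00094272,  0.00144388,  0.0009789 , -0.00066348,  0.00177351,
        0.0020886 ]), 'tau': array([-4.81107600e-04, -4.31243634e+01, -2.44214988e+01,  7.16820988e-02,
        5.59913332e-02, -1.17936665e-04]), 'tool_pos': array([ 173.93494053, -494.9084684 ,  209.2501468 ]), 'tcp_rot': array([-1.57227866e+00,  2.17320436e-04, -2.80379808e+00]), 'contact_force': array([-0.239426  , -0.32666147,  0.82021859]), 'moment': array([0.04982637, 0.03044439, 0.02727594]), 'grip_width': 91.6387427737065}
side {'mtx': array([[510.0906226 ,   0.        , 319.82605441],
       [  0.        , 510.0906226 , 233.78561305],
       [  0.        ,   0.        ,   1.        ]]), 'rvec': array([ 0.15437025, -2.61120767,  1.61470314]), 'tvec': array([498.4865416 , 168.19451149, 715.93690304])}
top {'mtx': array([[521.99967606,   0.        , 315.76589739],
       [  0.        , 521.99967606, 244.62832992],
       [  0.        ,   0.        ,   1.        ]]), 'rvec': array([ 2.16388786, -2.13475053,  0.17584209]), 'tvec': array([-139.41095182,  498.38422441,  943.58718463])}
wrist {'mtx': array([[331.76711502,   0.        , 319.71530617],
       [  0.        , 331.76711502, 245.17761988],
       [  0.        ,   0.        ,   1.        ]]), 'rvec': array([-2.37864068,  1.6831479 ,  0.22834022]), 'tvec': array([-525.86276882,  -34.36113608,  389.7901874 ])}
```

View pics/top0.png

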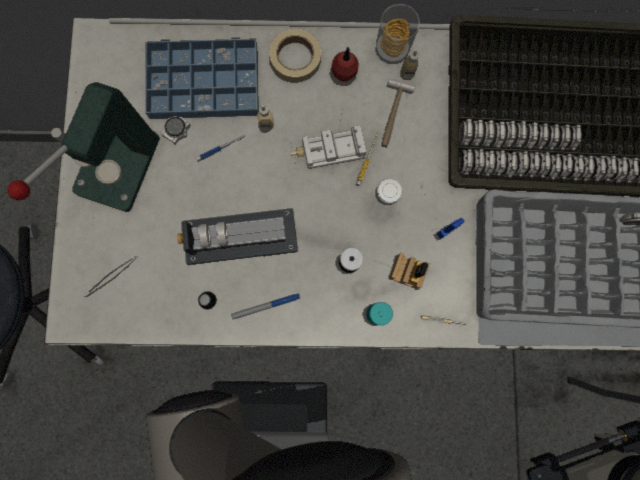

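View pics/side0.png

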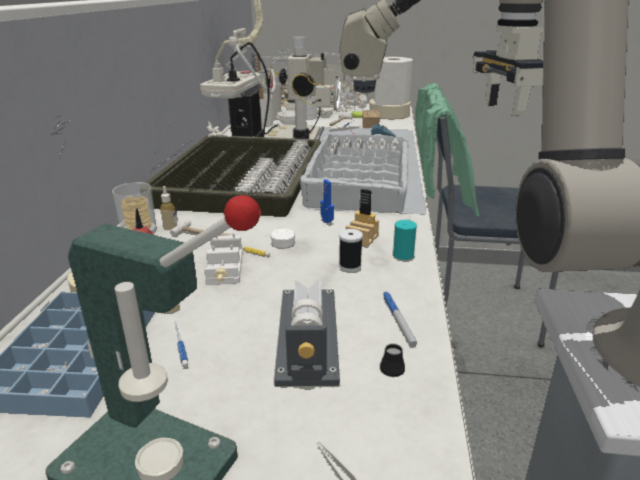

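View pics/wrist0.png

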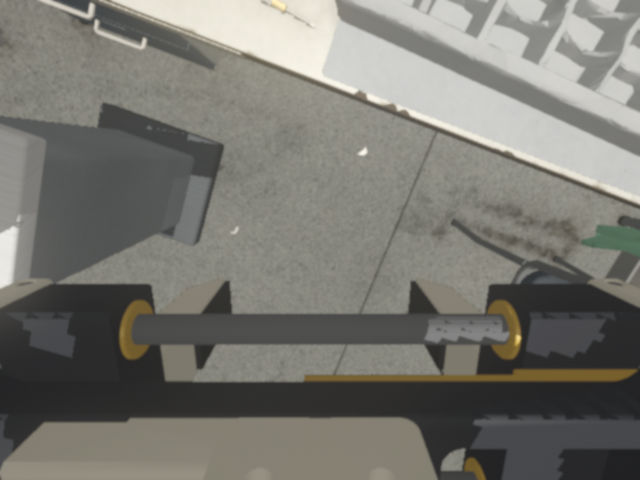

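```bash
python3 - <<'E'
import cv2
t=cv2.imread("pics/top0.png"); s=cv2.imread("pics/side0.png")
def crop(im,x0,y0,x1,y1,k,n): cv2.imwrite(f"pics/{n}.png",cv2.resize(im[y0:y1,x0:x1],None,fx=k,fy=k,interpolation=cv2.INTER_CUBIC))
crop(t,170,195,310,275,5,"c_t_cr"); crop(t,330,235,450,335,6,"c_t_sp")
crop(s,260,270,360,390,5,"c_s_cr"); crop(s,310,170,430,290,5,"c_s_sp")
E
```

```text
(no output)
```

View pics/c_t_cr.png

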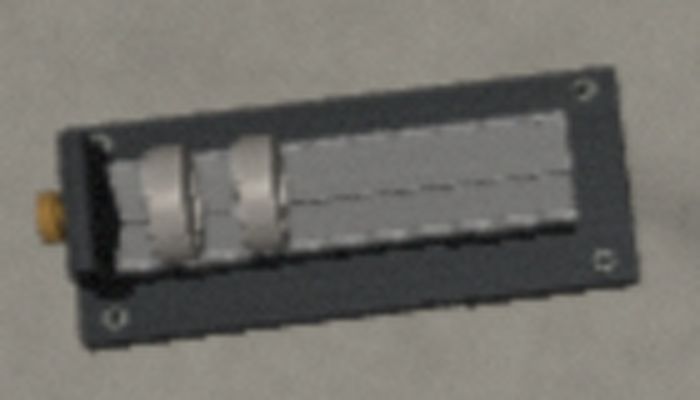

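View pics/c_t_sp.png

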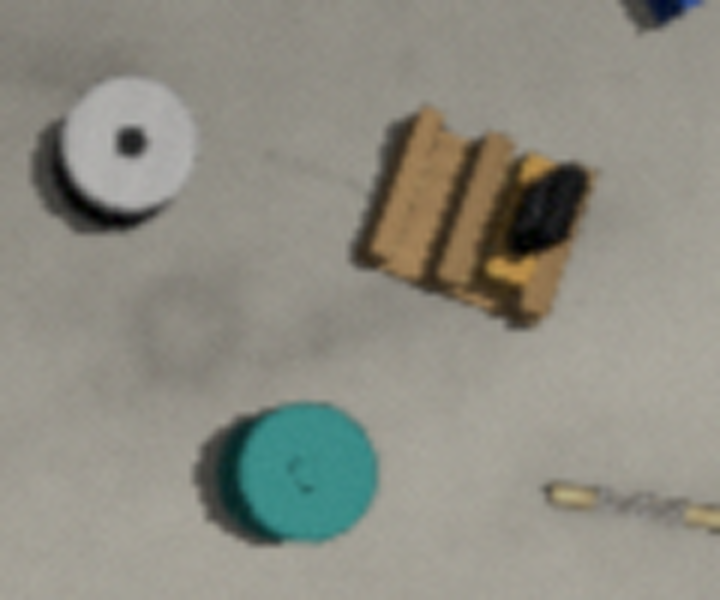

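View pics/c_s_cr.png

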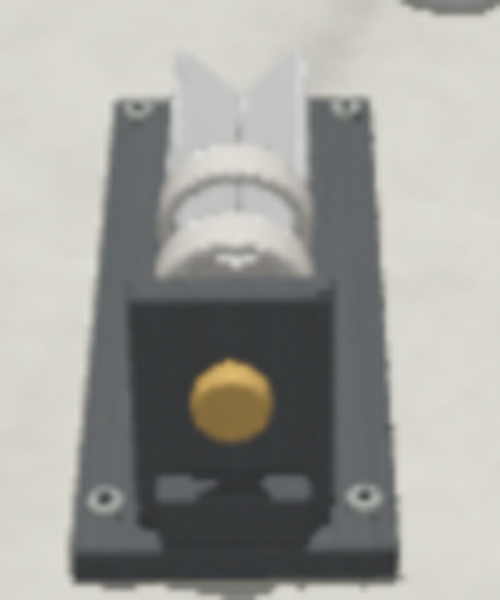

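View pics/c_s_sp.png

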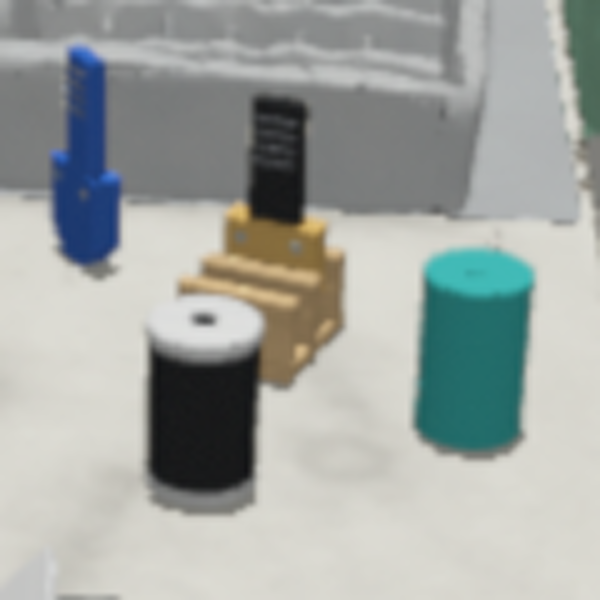

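```bash
cat > h.py <<'E'
import numpy as np, cv2
from scipy.optimize import least_squares
from plant import bot, vision, order
CI={n:vision.camera_info(n) for n in ["side","top"]}
def proj(n,P,ci=None):
    ci=ci or CI[n]; P=np.atleast_2d(np.array(P,float))
    return cv2.projectPoints(P,ci["rvec"],ci["tvec"],ci["mtx"],None)[0][:,0]
def onz(n,uv,z,ci=None):
    ci=ci or CI[n]; R=cv2.Rodrigues(ci["rvec"])[0]; t=np.array(ci["tvec"]).ravel()
    C=-R.T@t; out=[]
    for u in np.atleast_2d(uv):
        d=R.T@np.linalg.inv(ci["mtx"])@[u[0],u[1],1]; out.append(C+d*(z-C[2])/d[2])
    return np.array(out)
def cc(pts,x0,y0,k): # crop px -> image px
    return (np.atleast_2d(np.array(pts,float))+.5)/k-.5+[x0,y0]
def loc(p,L): # p=(x,y,yaw) local->world
    L=np.atleast_2d(np.array(L,float)); c,s=np.cos(p[2]),np.sin(p[2])
    return np.c_[p[0]+c*L[:,0]-s*L[:,1],p[1]+s*L[:,0]+c*L[:,1],L[:,2]]
def inv(p,W):
    W=np.atleast_2d(W); c,s=np.cos(p[2]),np.sin(p[2]); d=W[:,:2]-p[:2]
    return np.c_[c*d[:,0]+s*d[:,1],-s*d[:,0]+c*d[:,1],W[:,2:]]
def fit(obs,p0): # obs: list (cam,local pts,uv)
    f=lambda p:np.concatenate([(proj(n,loc(p,L))-uv).ravel() for n,L,uv in obs])
    r=least_squares(f,p0,x_scale=[10,10,.1]); return r.x,f(r.x)
E
python3 - <<'E'
from h import *
np.set_printoptions(precision=2,suppress=True)
for n in CI: print(n,-cv2.Rodrigues(CI[n]["rvec"])[0].T@CI[n]["tvec"])
T=(170,195,5);S=(260,270,5)
# local: x across, y open end; cradle yaw ~ pi
top=cc([(613,68),(637,283),(85,347)],*T)
print(onz("top",top,12))
obsT=[("top",[(-43,108,12),(43,108,12),(43,-108,12)],top)]
obsT.append(("top",[(-20.5,87,44.4),(20.5,87,44.4)],cc([(568,110),(578,218)],*T)))
obsS=[("side",[(-43,108,12),(43,108,12),(-43,-108,12),(43,-108,12)],cc([(113,100),(370,100),(74,550),(398,550)],*S))]
obsS.append(("side",[(-26,-95,82),(26,-95,82)],cc([(128,300),(333,300)],*S)))
for o in (obsT,obsS,obsT+obsS):
    p,r=fit(o,[500,100,3.1]); print(p,r.reshape(-1,2).tolist())
E
```

```text
side [424.4  621.26 472.5 ]
top [ 353.23 -120.78 1009.37]
[[575.47 -86.07  12.  ]
 [490.89 -96.95  12.  ]
 [463.1  113.93  12.  ]]
[519.56  14.04   3.27] [[0.6946021119519514, -0.41492677482312956], [0.8893720491593626, -0.07231175814700919], [-0.8240675927344796, 0.14314231672358346], [-0.5570494680576417, 0.27897427593592283], [-0.16735231399843542, 0.019952091712042375]]
[518.37  17.85   3.27] [[-0.04103347229317933, -0.6010801365843008], [0.2705908547752074, -1.1513083854331398], [-1.2866181980249962, 0.8180078345718016], [0.8808892239842976, -0.0015662428355085467], [-0.26122698546049605, 0.23121330287824549], [0.4816808022331429, -0.2427988140218531]]
[518.85  15.88   3.28] [[-0.34292934437348777, -0.2371743649303255], [-0.019296848040596615, 0.09455997455393117], [-1.7172257969348266, 0.6675810624699352], [-1.591577649575413, 0.4942825008656939], [-1.1385045713379327, 0.23042510725883858], [-0.1774781691597127, -1.241497091489009], [0.025200482500963517, -1.8202110887900744], [-1.2572286126115841, -0.2582841016445059], [0.727236049751582, -1.1249755652788167], [-0.274207264971551, -0.7469507037337735], [0.35115377647071, -1.2464960372382734]]
```

```bash
python3 - <<'E'
from h import *
np.set_printoptions(precision=2,suppress=True)
K=(330,235,6);S=(310,170,5)
p=np.array([519.2,15,3.272])
# follower
print("fol top",onz("top",cc([(129,143)],*K),66),"side",onz("side",cc([(206,320)],*S),66))
print("turq",onz("top",cc([(308,472)],*K),66))
# stand corners z36 (top view)
print("stand",onz("top",cc([(430,105),(597,172),(530,325),(372,255)],*K),36)[:,:2])
# grip top face z104 side
print("grip side top",onz("side",cc([(253,97),(305,104)],*S),104)[:,:2])
print("grip top ",onz("top",cc([(585,168),(545,175),(515,245),(540,250)],*K),104)[:,:2])
print("tin",onz("top",[(389,191)],21),"loupe",onz("top",[(207,300)],30),"marker",onz("top",[(233,316),(299,297)],8)[:,:2])
# rings: project expected top edges
T=(170,195,5)
tp=(np.array([0]))
for name,pts in (("a",[(150,147),(180,145)]),("b",[(235,138),(268,136)])):
    W=onz("top",cc(pts,*T),70); print(name,inv(p,W)[:,:2]+[0,85])
for name,pts in (("a mid",[(150,200),(188,200)]),("b mid",[(240,195),(277,195)])):
    W=onz("top",cc(pts,*T),77.9); print(name,inv(p,W)[:,:2]+[0,85])
E
```

```text
fol top [[ 471.59 -196.99   66.  ]] side [[ 469.75 -194.03   66.  ]]
turq [[ 373.17 -250.84   66.  ]]
stand [[ 488.74 -294.11]
 [ 468.28 -346.35]
 [ 420.07 -324.47]
 [ 441.22 -275.4 ]]
grip side top [[ 460.28 -315.68]
 [ 439.79 -310.47]]
grip top  [[ 461.37 -327.1 ]
 [ 459.15 -315.36]
 [ 438.56 -306.26]
 [ 437.2  -313.52]]
tin [[ 610.68 -274.29   21.  ]] loupe [[394.26  68.5   30.  ]] marker [[ 365.64   22.27]
 [ 403.19 -102.25]]
a [[-19.62  21.76]
 [-19.1   32.67]]
b [[-19.4   52.8 ]
 [-18.75  64.82]]
a mid [[ 1.48 21.59]
 [ 3.05 35.18]]
b mid [[ 3.39 53.94]
 [ 4.92 67.18]]
```

```bash
cat >> h.py <<'E'
def Rt(o): 
    from scipy.spatial.transform import Rotation as R
    return R.from_euler("xyz",o["tcp_rot"]).as_matrix()
def go(x,y,z,yaw=None):
    o=bot.get_obs(); R=Rt(o); d=R.T@(np.array([x,y,z])-o["tool_pos"])/10
    y0=o["tcp_rot"][2]; t=0 if yaw is None else -((yaw-y0+np.pi)%(2*np.pi)-np.pi)
    print("t%.2f"%o["time"],"pos",o["tool_pos"].round(1),"yaw %.3f"%y0,"rp",o["tcp_rot"][:2].round(3),"f",o["contact_force"].round(1),"w%.1f"%o["grip_width"],"-> shift",d.round(2),"turn %.3f"%t)
E
python3 - <<'E'
from h import *
ci=vision.camera_info("wrist"); R=cv2.Rodrigues(ci["rvec"])[0]
C=-R.T@ci["tvec"].ravel(); o=bot.get_obs(); print(Rt(o).T@(C-o["tool_pos"]), Rt(o).T@R.T[:,2])
go(450,-316,250,-1.946)
print(onz("top",[(130,210),(158,140),(75,195)],0))
E
```

```text
[ -70.98791565 -175.23852286    1.16811444] [0.26571229 0.96405186 0.00099109]
t0.15 pos [ 174.  -495.   209.4] yaw -2.804 rp [-1.572  0.   ] f [-1.   1.1  0.7] w91.8 -> shift [-31.98  -4.04  -7.75] turn -0.858
[[ 5.69542586e+02  2.32883628e+02 -1.13686838e-13]
 [ 7.13887374e+02  1.86342942e+02  0.00000000e+00]
 [ 5.98040391e+02  3.42721781e+02  0.00000000e+00]]
```

Call:
apply_moves([
  [[-6.4,-0.8,-1.5],-0.17,9.1],
  [[-12.8,-1.6,-3.1],-0.34,9.1],
  [[-19.2,-2.4,-4.6],-0.51,9.1],
  [[-25.6,-3.2,-6.2],-0.69,9.1],
  [[-32,-4,-7.7],-0.86,9.1],
])

```text
time: 0.78
tool_pos: [435.8, -325.2, 247.4]
tcp_rot: [-1.572, 0.001, -1.938]
contact_force: [0.4, -0.4, -0.1]
grip_width: 90.8
```

```bash
python3 - <<'E'
from h import *
go(450,-316,230,-1.946)
E
```

```text
t0.78 pos [ 435.8 -325.2  247.4] yaw -1.938 rp [-1.572e+00  1.000e-03] f [ 0.4 -0.4 -0.1] w90.8 -> shift [-1.37  1.74  1.  ] turn 0.008
```

Call:
apply_moves([
  [[-1.4,1.7,1.0],0.01,6],
  [[-1.4,1.7,1.0],0.01,6],
  [[-1.4,1.7,1.0],0.01,6],
])

```text
time: 1.15
tool_pos: [449.4, -316.3, 230.5]
tcp_rot: [-1.572, 0.001, -1.949]
contact_force: [0.1, -0.4, 1.0]
grip_width: 65.5
```

```bash
python3 - <<'E'
from h import *
go(450,-316,230,-1.946)
import pickle
ci=vision.camera_info("wrist"); im=vision.capture("wrist")[:,:,::-1]
pickle.dump((ci,bot.get_obs()),open("w1.pkl","wb")); cv2.imwrite("pics/w1.png",im)
go(450,-316,230,-1.946)
E
```

```text
t1.15 pos [ 449.4 -316.3  230.5] yaw -1.949 rp [-1.572e+00  1.000e-03] f [ 0.1 -0.4  1. ] w65.5 -> shift [-0.05  0.05  0.04] turn -0.003
t1.20 pos [ 449.4 -316.6  230.8] yaw -1.950 rp [-1.571e+00  1.000e-03] f [0.6 0.4 0.3] w62.4 -> shift [-0.08  0.08  0.03] turn -0.004
```

View pics/w1.png

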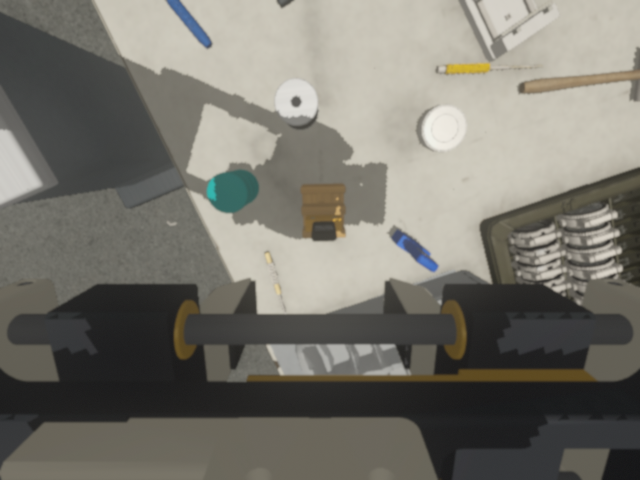

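```bash
python3 - <<'E'
import cv2
im=cv2.imread("pics/w1.png")
cv2.imwrite("pics/w1c.png",cv2.resize(im[170:260,280:370],None,fx=7,fy=7,interpolation=cv2.INTER_CUBIC))
E
```

```text
(no output)
```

View pics/w1c.png

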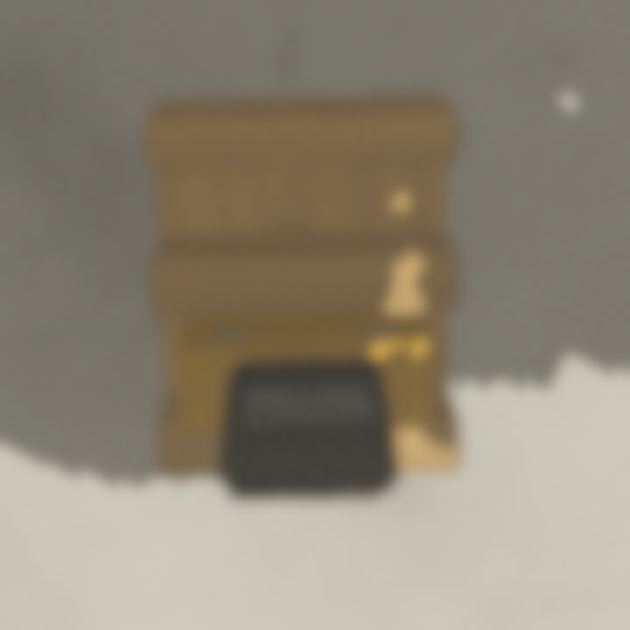

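```bash
python3 - <<'E'
from h import *
import pickle
np.set_printoptions(precision=1,suppress=True)
ci,o=pickle.load(open("w1.pkl","rb"))
k=(280,170,7)
W=onz("w",cc([(228,490),(393,490),(228,428),(390,425)],*k),104,ci); print(W,W.mean(0))
W2=onz("w",cc([(150,103),(458,102),(155,305),(458,305)],*k),36,ci); print(W2)
d=W2[1]-W2[0];print(np.arctan2(d[1],d[0]));d=W2[3]-W2[2];print(np.arctan2(d[1],d[0])); d=W[1]-W[0];print(np.arctan2(d[1],d[0]))
print("fol",onz("w",[(296,101)],66,ci),"tin",onz("w",[(443,127)],21,ci))
p=proj("w",[W.mean(0)],ci);print(p)
E
```

```text
[[ 440.5 -320.9  104. ]
 [ 461.1 -329.   104. ]
 [ 443.7 -313.   104. ]
 [ 463.9 -320.5  104. ]] [ 452.3 -320.9  104. ]
[[ 444.6 -273.8   36. ]
 [ 489.7 -291.4   36. ]
 [ 433.1 -303.7   36. ]
 [ 478.4 -321.7   36. ]]
-0.37348989797677057
-0.3766229429644958
-0.37655374536255365
fol [[ 472.5 -198.1   66. ]] tin [[ 611.6 -274.6   21. ]]
[[323.8 235.1]]
```

```bash
python3 - <<'E'
from h import *
go(452.2,-320.3,82,-1.946)
E
```

```text
t1.20 pos [ 449.4 -316.6  230.8] yaw -1.950 rp [-1.571e+00  1.000e-03] f [0.6 0.4 0.3] w62.4 -> shift [ 0.24 14.88  0.41] turn -0.004
```

Call:
apply_moves([
  [[0.24,5,0.41],0,6],
  [[0.24,10,0.41],0,6],
  [[0.24,13,0.41],0,6],
  [[0.24,14.9,0.41],0,6],
  [[0.24,14.9,0.41],0,6],
])

```text
time: 1.82
tool_pos: [450.8, -320.8, 81.0]
tcp_rot: [-1.574, 0.001, -1.952]
contact_force: [-0.2, 0.3, 0.9]
grip_width: 60.1
```

Call:
apply_moves([
  [[0,0,0],0,2],
  [[0,0,0],0,1.5],
  [[0,0,0],0,1.5],
  [[0,0,0],0,1.5],
  [[0,0,0],0,1.5],
])

```text
time: 2.45
tool_pos: [451.1, -320.9, 81.4]
tcp_rot: [-1.573, 0.001, -1.951]
contact_force: [0.2, -0.4, 1.9]
grip_width: 23.2
```

```bash
python3 - <<'E'
from h import *
go(452.2,-320.3,140,-1.946)
cv2.imwrite("pics/s1.png",cv2.resize(vision.capture("side")[130:290,290:450,::-1],None,fx=4,fy=4,interpolation=cv2.INTER_CUBIC))
E
```

```text
t2.45 pos [ 451.1 -320.9   81.4] yaw -1.951 rp [-1.573e+00  1.000e-03] f [ 0.2 -0.4  1.9] w23.2 -> shift [-0.11 -5.86  0.07] turn -0.005
```

View pics/s1.png

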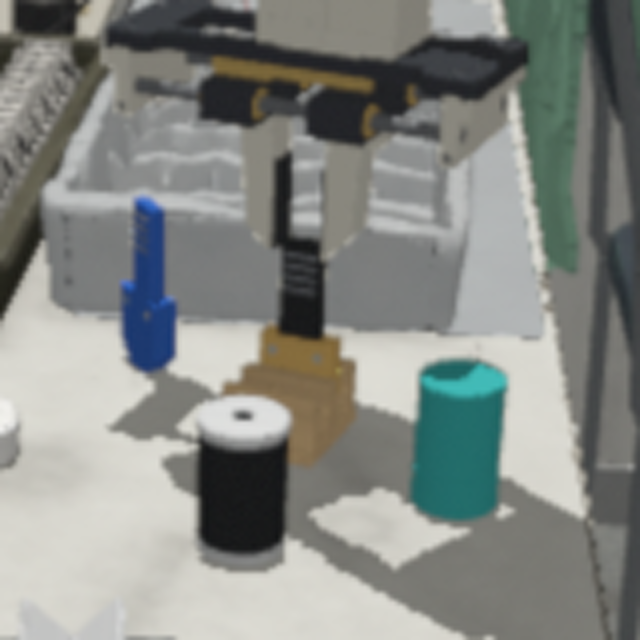

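Call:
apply_moves([
  [[0,-2,0],0,1.5],
  [[0,-5,0],0,1.5],
  [[0,-9,0],0,1.5],
  [[0,-14,0],0,1.5],
  [[0,-14.5,0],0,1.5],
])

```text
time: 3.12
tool_pos: [452.6, -322.3, 230.1]
tcp_rot: [-1.566, -0.002, -1.951]
contact_force: [-0.0, -0.5, -1.6]
grip_width: 23.0
```

```bash
python3 - <<'E'
from h import *
go(528,-70,240,-1.44)
E
```

```text
t3.12 pos [ 452.6 -322.3  230.1] yaw -1.951 rp [-1.566 -0.002] f [-0.  -0.5 -1.6] w23.0 -> shift [-26.22  -1.05  -2.36] turn -0.511
```

Call:
apply_moves([
  [[-5.3,-0.2,-0.5],-0.1,1.5],
  [[-10.5,-0.4,-1],-0.2,1.5],
  [[-16,-0.6,-1.4],-0.3,1.5],
  [[-21,-0.8,-1.9],-0.4,1.5],
  [[-26.2,-1,-2.4],-0.51,1.5],
])

```text
time: 3.75
tool_pos: [527.3, -68.3, 238.3]
tcp_rot: [-1.57, -0.003, -1.438]
contact_force: [0.6, -0.4, -0.4]
grip_width: 23.2
```

Call:
apply_moves([
  [[0,0,0],0,1.5],
  [[0,0,0],0,1.5],
])

```text
time: 4.0
tool_pos: [526.7, -68.3, 237.2]
tcp_rot: [-1.572, -0.002, -1.438]
contact_force: [0.5, 0.0, -1.2]
grip_width: 23.1
```

```bash
python3 - <<'E'
from h import *
go(528,-70,240,-1.44)
import pickle
ci=vision.camera_info("wrist"); im=vision.capture("wrist")[:,:,::-1]
pickle.dump((ci,bot.get_obs()),open("w2.pkl","wb")); cv2.imwrite("pics/w2.png",im)
E
```

```text
t4.00 pos [526.7 -68.3 237.2] yaw -1.438 rp [-1.572 -0.002] f [ 0.5  0.  -1.2] w23.1 -> shift [ 0.18 -0.28  0.1 ] turn 0.002
```

View pics/w2.png

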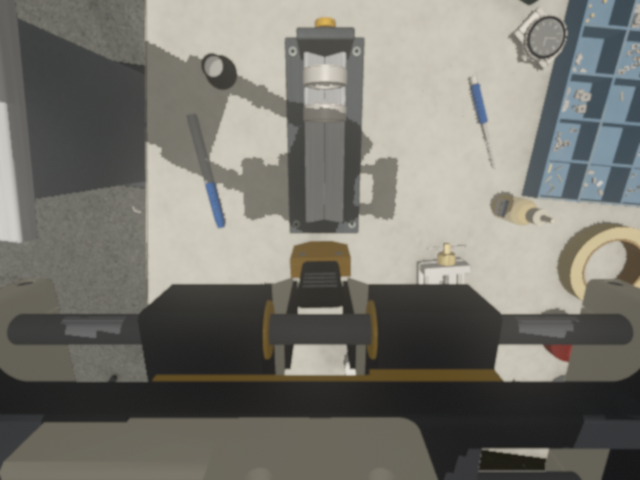

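```bash
python3 - <<'E'
import cv2
im=cv2.imread("pics/w2.png")
cv2.imwrite("pics/w2c.png",cv2.resize(im[10:130,275:375],None,fx=5,fy=5,interpolation=cv2.INTER_CUBIC))
cv2.imwrite("pics/w2d.png",cv2.resize(im[185:285,275:375],None,fx=6,fy=6,interpolation=cv2.INTER_CUBIC))
E
```

```text
(no output)
```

View pics/w2c.png

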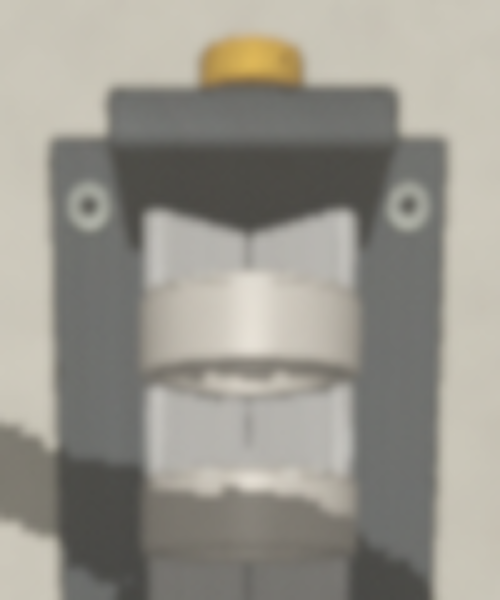

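View pics/w2d.png

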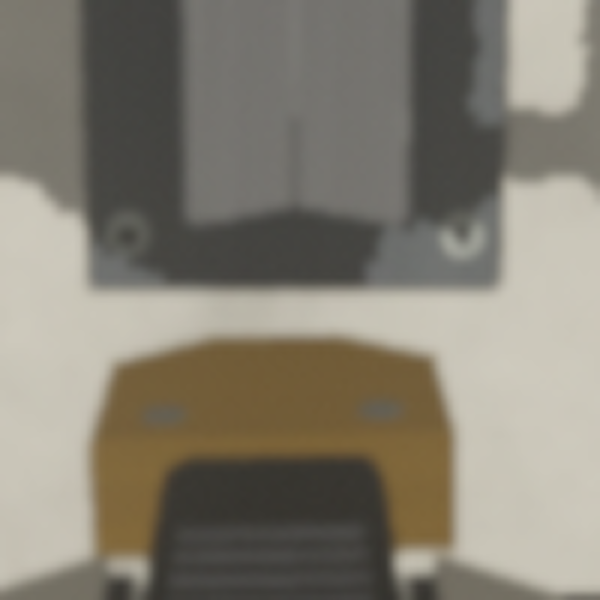

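```bash
python3 - <<'E'
from h import *
import pickle
np.set_printoptions(precision=2,suppress=True)
ci,o=pickle.load(open("w2.pkl","rb")); CI["w"]=ci
A=(275,10,5);B=(275,185,6)
obs=[("w",[(-43,-108,12),(43,-108,12),(-26,-85,82),(26,-85,82),(-26,-95,82),(26,-95,82),(0,-85,26)],None),]
# image left = ? camera: tool z dir
R=Rt(o); print("tool z",R[:,2],"img x dir",cv2.Rodrigues(ci["rvec"])[0][0])
L=[(-43,-108,12),(43,-108,12),(-26,-85,82),(26,-85,82),(-26,-95,82),(26,-95,82),(0,-85,26),(-43,108,12),(43,108,12),(-20.5,87,44.4),(20.5,87,44.4),(0,87,26)]
uv=np.r_[cc([(447,138),(50,138),(398,142),(108,142),(397,88),(112,88),(248,232)],*A),cc([(500,288),(90,288),(410,222),(183,228),(295,207)],*B)]
p,r=fit([("w",L,uv)],[519,15,3.27]); print(p); print(r.reshape(-1,2))
def ly(pts,z,k=A): 
    W=onz("w",cc(pts,*k),z); print(z,(inv(p,W)[:,:2]+[0,85]))
ly([(250,270),(250,360)],77.9)   # ring a top
ly([(250,468),(250,552)],77.9)
ly([(145,290),(145,375),(355,290),(355,375)],60)
# spacer
ly([(95,435),(452,430)],237.2-73.4+44,B); ly([(95,435),(452,430)],237.2-73.4+44,B)
ly([(210,340),(345,338)],237.2-73.4,B)
S=onz("w",cc([(210,340),(345,338)],*B),237.2-73.4); print(S, (inv([o["tool_pos"][0],o["tool_pos"][1],-1.438+np.pi],S)))
S=onz("w",cc([(95,435),(452,430)],*B),237.2-73.4+44); print(S, (inv([o["tool_pos"][0],o["tool_pos"][1],-1.438+np.pi],S)))
E
```

```text
tool z [ 0.99  0.13 -0.  ] img x dir [ 0.99  0.13 -0.  ]
[520.31  13.57   3.28]
[[ 0.71 -0.91]
 [-0.61 -0.88]
 [ 0.56  1.02]
 [-0.48  1.04]
 [ 1.08 -1.13]
 [-1.5  -1.11]
 [ 0.23  0.74]
 [ 0.44  0.93]
 [-0.56  0.92]
 [-0.71  0.58]
 [ 0.81 -0.43]
 [ 0.12 -0.07]]
77.9 [[ 0.43 18.53]
 [ 0.37 33.45]]
77.9 [[ 0.3  51.87]
 [ 0.24 66.62]]
60 [[ 20.34  17.82]
 [ 20.53  32.73]
 [-19.94  17.83]
 [-20.26  32.74]]
207.79999999999998 [[ 23.67 161.41]
 [-14.77 160.83]]
207.79999999999998 [[ 23.67 161.41]
 [-14.77 160.83]]
163.79999999999998 [[ 12.63 162.53]
 [ -4.81 162.26]]
[[518.18 -64.95 163.8 ]
 [535.42 -62.35 163.8 ]] [[  5.12   7.96 163.8 ]
 [  5.41  -9.47 163.8 ]]
[[507.09 -65.32 207.8 ]
 [545.11 -59.6  207.8 ]] [[  6.22  19.01 207.8 ]
 [  6.86 -19.43 207.8 ]]
```

```bash
python3 - <<'E'
from h import *
go(513.9,57.1,175,-1.435)
E
```

```text
t4.05 pos [526.8 -69.  237.4] yaw -1.439 rp [-1.572 -0.003] f [ 0.7 -0.5 -0.6] w23.2 -> shift [-12.68   6.21   0.39] turn -0.004
```

Call:
apply_moves([
  [[-4,0,0.1],0,1.5],
  [[-8,2,0.2],0,1.5],
  [[-11,4,0.4],0,1.5],
  [[-12.7,6,0.4],0,1.5],
  [[-12.7,6.2,0.4],0,1.5],
])

```text
time: 4.68
tool_pos: [512.9, 56.8, 173.7]
tcp_rot: [-1.575, -0.002, -1.439]
contact_force: [-0.3, -0.3, -1.2]
grip_width: 23.2
```

Call:
apply_moves([
  [[0,0,0],0,1.5],
  [[0,0,0],0,1.5],
])

```text
time: 4.92
tool_pos: [513.5, 55.6, 174.4]
tcp_rot: [-1.574, -0.003, -1.441]
contact_force: [-0.8, -0.7, -1.0]
grip_width: 22.9
```

```bash
python3 - <<'E'
from h import *
go(513.9,57.1,175,-1.435)
import pickle
ci=vision.camera_info("wrist"); im=vision.capture("wrist")[:,:,::-1]
pickle.dump((ci,bot.get_obs()),open("w3.pkl","wb")); cv2.imwrite("pics/w3.png",cv2.resize(im[160:280,250:390],None,fx=5,fy=5,interpolation=cv2.INTER_CUBIC))
s=vision.capture("side")[:,:,::-1]; cv2.imwrite("pics/s3.png",cv2.resize(s[210:390,240:380],None,fx=4,fy=4,interpolation=cv2.INTER_CUBIC))
s=vision.capture("top")[:,:,::-1]; cv2.imwrite("pics/t3.png",cv2.resize(s[180:280,160:310],None,fx=5,fy=5,interpolation=cv2.INTER_CUBIC))
E
```

```text
t4.92 pos [513.5  55.6 174.4] yaw -1.441 rp [-1.574 -0.003] f [-0.8 -0.7 -1. ] w22.9 -> shift [-0.15 -0.06  0.06] turn -0.006
```

View pics/w3.png

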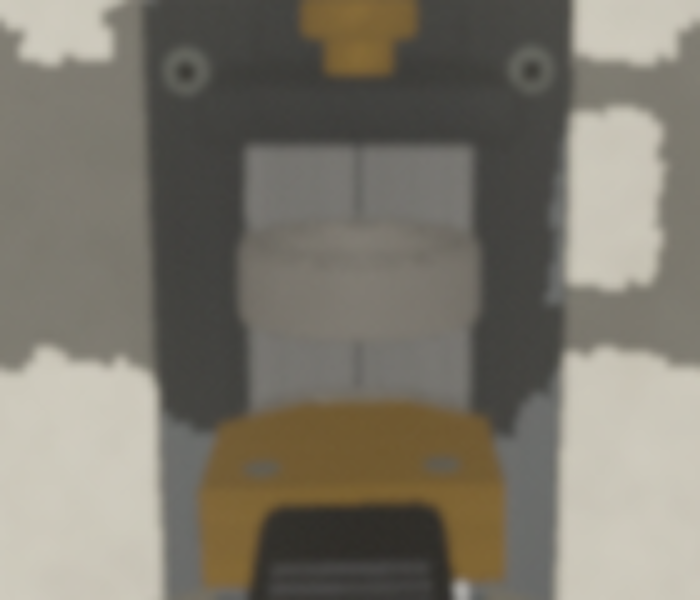

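View pics/s3.png

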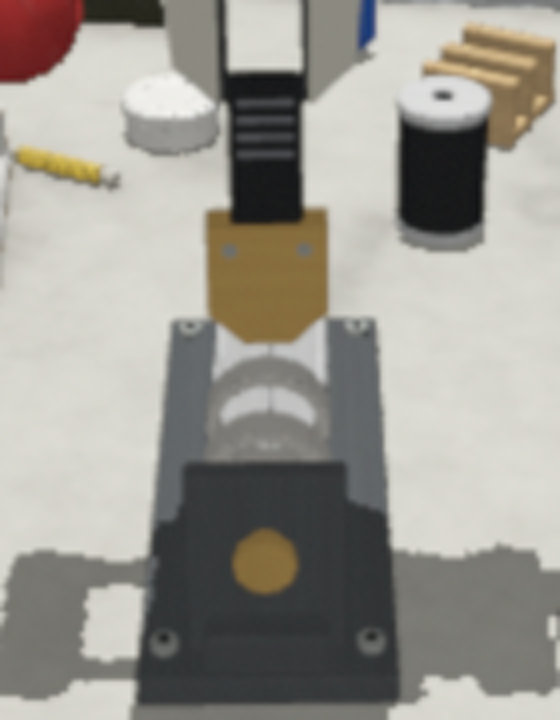

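View pics/t3.png

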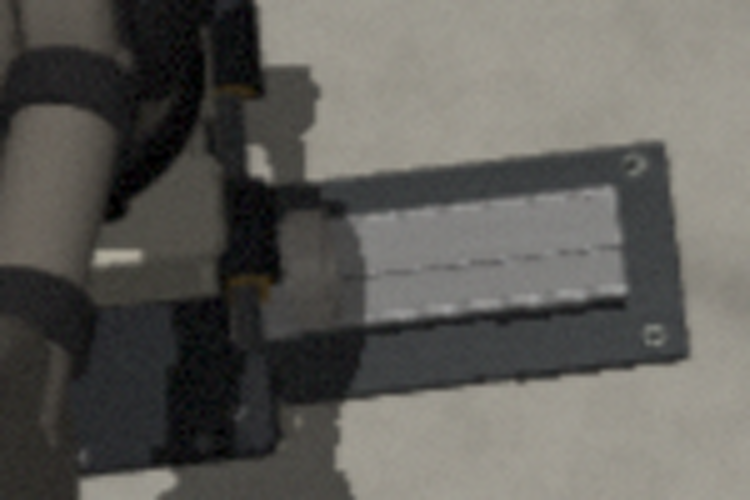

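```bash
python3 - <<'E'
from h import *
import pickle
np.set_printoptions(precision=2,suppress=True)
ci,o=pickle.load(open("w3.pkl","rb")); CI["w"]=ci
p=[520.31,13.57,3.277]; A=(250,160,5)
def ly(n,pts,z,k=A): 
    W=onz("w",cc(pts,*k),z); print(n,z,(inv(p,W)[:,:2]+[0,85]).tolist())
print("tcp",inv(p,[o["tool_pos"]])+[0,85,0])
ly("ring a top far? near",[(357,258),(357,338)],77.9)
ly("b far",[(355,398)],77.9)
zf=o["tool_pos"][2]-73.4
ly("foot far",[(300,402),(410,402)],zf)
ly("foot far",[(202,490),(503,485)],zf+44)
ly("V end at stop",[(245,147),(472,147)],44.4)
ly("V  stop",[(357,147)],26)
ly("knobscrews",[(186,72),(530,70)],12)
T=onz("w",cc([(300,402),(410,402)],*A),zf)
E
```

```text
tcp [[  1.06  42.28 174.44]]
ring a top far? near 77.9 [[0.2685388329658771, 18.47583614989982], [0.3157381406986186, 31.99523912192464]]
b far 77.9 [[0.6901746266126771, 42.37121133461956]]
foot far 101.0402641449455 [[9.17916567262985, 36.96549017444935], [-7.848548570275456, 37.030190555157056]]
foot far 145.0402641449455 [[20.441390789555484, 37.14000759031631], [-18.460030398384113, 36.60408107018635]]
V end at stop 44.4 [[20.607573887023612, 3.7208341763048765], [-20.77479336953354, 3.896278602387852]]
V  stop 26 [[0.17541331139095462, 5.737486916016465]]
knobscrews 12 [[34.19931368694894, -7.758643797572773], [-34.33744384598988, -7.84983183835169]]
```

Call:
apply_moves([
  [[-0.1,0,0.05],0,1.5],
  [[-0.1,0.8,0.05],0,1.5],
  [[-0.1,1.8,0.05],0,1.5],
  [[-0.1,2.8,0.05],0,1.5],
  [[-0.1,3.2,0.05],0,1.5],
])

```text
time: 5.7
tool_pos: [513.0, 57.2, 141.1]
tcp_rot: [-1.576, -0.002, -1.44]
contact_force: [0.2, 0.1, -0.3]
grip_width: 23.1
```

```bash
python3 - <<'E'
from h import *
go(513.5,57,107.4,-1.435)
import pickle
ci=vision.camera_info("wrist"); im=vision.capture("wrist")[:,:,::-1]
pickle.dump((ci,bot.get_obs()),open("w4.pkl","wb")); cv2.imwrite("pics/w4.png",cv2.resize(im[160:290,250:390],None,fx=5,fy=5,interpolation=cv2.INTER_CUBIC))
s=vision.capture("side")[:,:,::-1]; cv2.imwrite("pics/s4.png",cv2.resize(s[230:390,240:380],None,fx=4,fy=4,interpolation=cv2.INTER_CUBIC))
E
```

```text
t5.70 pos [513.   57.2 141.1] yaw -1.440 rp [-1.576 -0.002] f [ 0.2  0.1 -0.3] w23.1 -> shift [0.02 3.37 0.06] turn -0.005
```

View pics/w4.png

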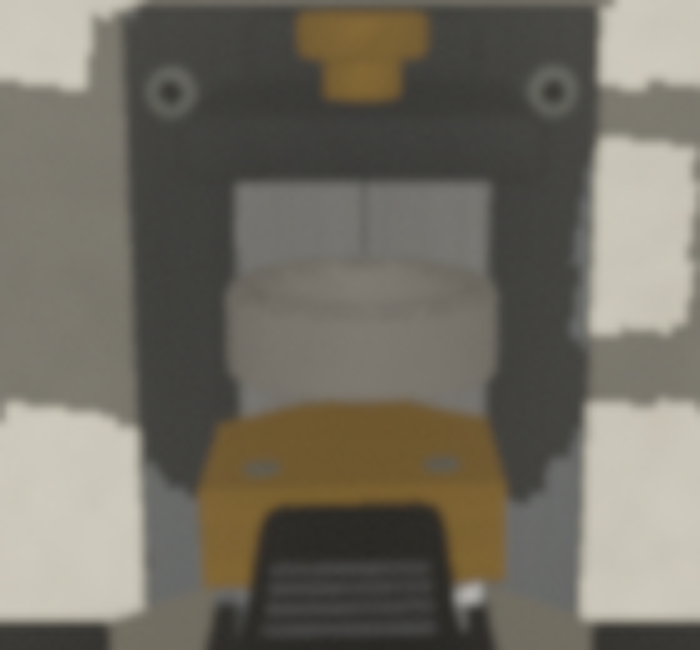

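View pics/s4.png

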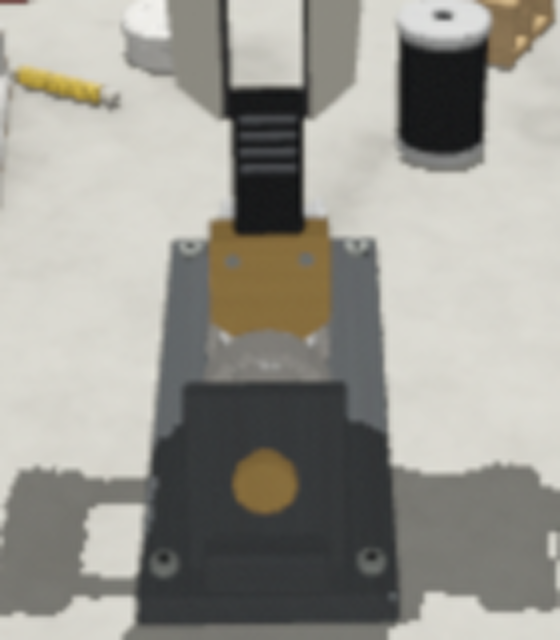

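Call:
apply_moves([
  [[0,0.9,0],0,1.5],
  [[0,1.8,0],0,1.5],
  [[0,2.5,0],0,1.5],
  [[0,3.0,0],0,1.5],
  [[0,3.1,0],0,1.5],
])

```text
time: 6.42
tool_pos: [513.0, 57.1, 110.2]
tcp_rot: [-1.576, -0.002, -1.44]
contact_force: [-0.1, -0.2, -1.6]
grip_width: 22.9
```

Call:
apply_moves([
  [[0,0.1,0],0,1.5],
  [[0,0.2,0],0,1.5],
])

```text
time: 6.68
tool_pos: [513.3, 57.1, 108.5]
tcp_rot: [-1.575, -0.002, -1.44]
contact_force: [-0.4, 0.8, 1.2]
grip_width: 22.7
```

Call:
apply_moves([
  [[0,0.1,0],0,1.5],
  [[0,0.2,0],0,1.5],
  [[0,0.3,0],0,1.5],
])

```text
time: 7.05
tool_pos: [514.5, 57.0, 107.2]
tcp_rot: [-1.571, -0.003, -1.44]
contact_force: [-2.3, 0.1, 18.2]
grip_width: 22.6
```

```bash
python3 - <<'E'
from h import *
go(513.5,57,107.4,-1.435)
im=vision.capture("wrist")[:,:,::-1]
cv2.imwrite("pics/w5.png",cv2.resize(im[160:290,250:390],None,fx=5,fy=5,interpolation=cv2.INTER_CUBIC))
s=vision.capture("side")[:,:,::-1]; cv2.imwrite("pics/s5.png",cv2.resize(s[230:390,240:380],None,fx=4,fy=4,interpolation=cv2.INTER_CUBIC))
E
```

```text
t7.05 pos [514.5  57.  107.2] yaw -1.440 rp [-1.571 -0.003] f [-2.3  0.1 18.2] w22.6 -> shift [-0.01 -0.02 -0.1 ] turn -0.005
```

View pics/w5.png

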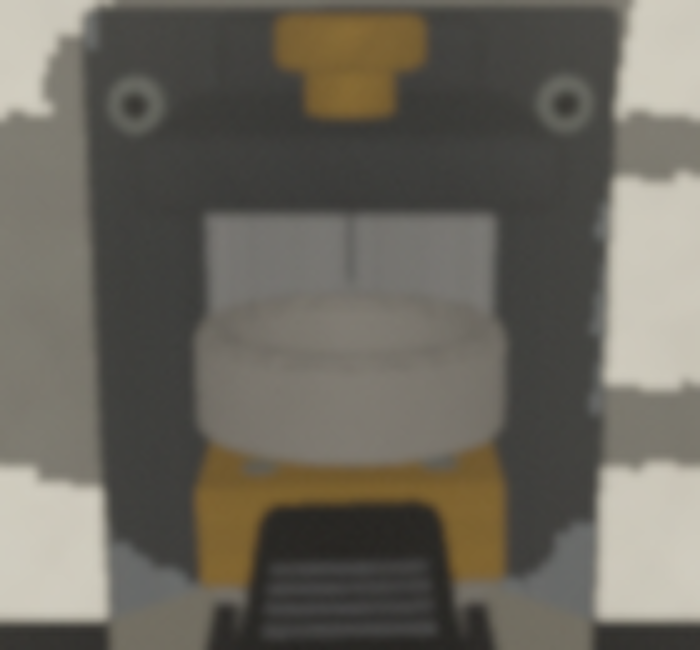

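View pics/s5.png

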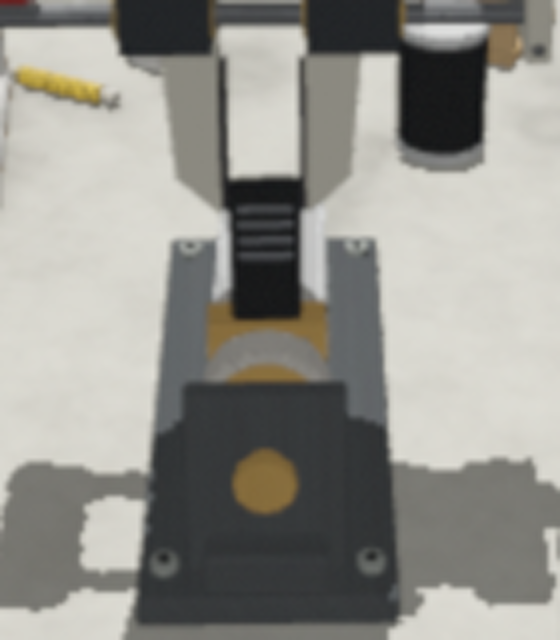

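Call:
apply_moves([
  [[0,-0.1,0],0,1.5],
  [[0,-0.1,0],0,4],
  [[0,-0.1,0],0,5.5],
  [[0,-0.1,0],0,5.5],
  [[0,-0.1,0],0,5.5],
])

```text
time: 7.78
tool_pos: [514.4, 57.1, 108.1]
tcp_rot: [-1.572, -0.003, -1.44]
contact_force: [0.1, 1.0, -0.2]
grip_width: 54.3
```

```bash
python3 - <<'E'
from h import *
go(513.5,57,200,-1.435)
E
```

```text
t7.78 pos [514.4  57.1 108.1] yaw -1.440 rp [-1.572 -0.003] f [ 0.1  1.  -0.2] w54.3 -> shift [ 0.02 -9.19 -0.09] turn -0.005
```

Call:
apply_moves([
  [[0,-3,0],0,5.5],
  [[0,-7,0],0,6],
  [[0,-11,0],0,7],
  [[2,-13,0],0,7],
  [[6,-13,0],0,7],
])

```text
time: 8.4
tool_pos: [523.2, -1.8, 240.4]
tcp_rot: [-1.568, -0.004, -1.438]
contact_force: [-0.0, -0.1, -0.6]
grip_width: 70.2
```

```bash
python3 - <<'E'
from h import *
go(479,-140,237,-1.435)
E
```

```text
t8.40 pos [523.2  -1.8 240.4] yaw -1.438 rp [-1.568 -0.004] f [-0.  -0.1 -0.6] w70.2 -> shift [13.11  0.37 -6.21] turn -0.003
```

Call:
apply_moves([
  [[4,0,0],0,7],
  [[7,0,0],0,7],
  [[7,0,0],0,7],
])

```text
time: 8.78
tool_pos: [532.5, -72.9, 240.4]
tcp_rot: [-1.568, -0.004, -1.441]
contact_force: [-0.5, 0.4, 0.1]
grip_width: 69.9
```

```bash
python3 - <<'E'
from h import *
go(472,-197,200,-1.435)
import pickle
ci=vision.camera_info("wrist"); im=vision.capture("wrist")[:,:,::-1]
pickle.dump((ci,bot.get_obs()),open("w6.pkl","wb"));cv2.imwrite("pics/w6.png",cv2.resize(im[5:255,250:390],None,fx=3,fy=3,interpolation=cv2.INTER_CUBIC)[:590])
t=vision.capture("top")[:,:,::-1]; cv2.imwrite("pics/t6.png",cv2.resize(t[195:275,170:310],None,fx=5,fy=5,interpolation=cv2.INTER_CUBIC))
E
```

```text
t8.78 pos [532.5 -72.9 240.4] yaw -1.441 rp [-1.568 -0.004] f [-0.5  0.4  0.1] w69.9 -> shift [11.51  4.06 -7.61] turn -0.006
```

View pics/w6.png

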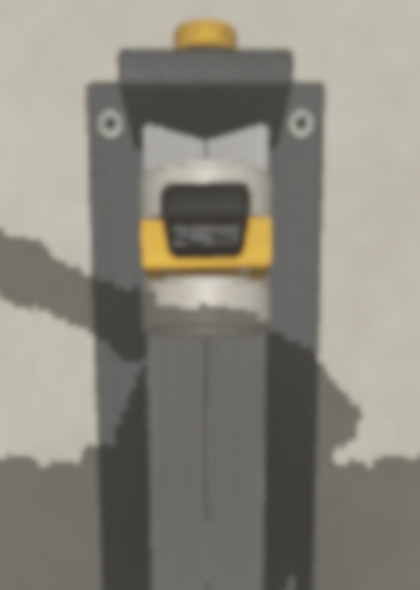

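View pics/t6.png

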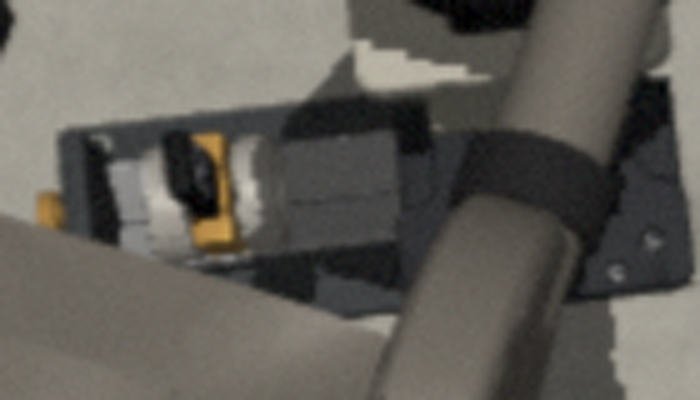

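Call:
apply_moves([
  [[5,0,-3],0,7],
  [[10,0,-6],0,7],
  [[11.5,2,-7.6],0,7.5],
  [[11.5,4,-7.6],0,7.5],
  [[11.5,4,-7.6],0,7.5],
])

```text
time: 9.5
tool_pos: [471.5, -193.5, 199.6]
tcp_rot: [-1.57, -0.001, -1.438]
contact_force: [0.1, 0.8, -0.3]
grip_width: 75.0
```

```bash
python3 - <<'E'
from h import *
go(472,-197,67,-1.435)
import pickle
ci=vision.camera_info("wrist"); im=vision.capture("wrist")[:,:,::-1]
pickle.dump((ci,bot.get_obs()),open("w7.pkl","wb"));cv2.imwrite("pics/w7.png",cv2.resize(im[180:290,250:390],None,fx=5,fy=5,interpolation=cv2.INTER_CUBIC))
E
```

```text
t9.50 pos [ 471.5 -193.5  199.6] yaw -1.438 rp [-1.57e+00 -1.00e-03] f [ 0.1  0.8 -0.3] w75.0 -> shift [ 0.34 13.26 -0.  ] turn -0.003
```

View pics/w7.png

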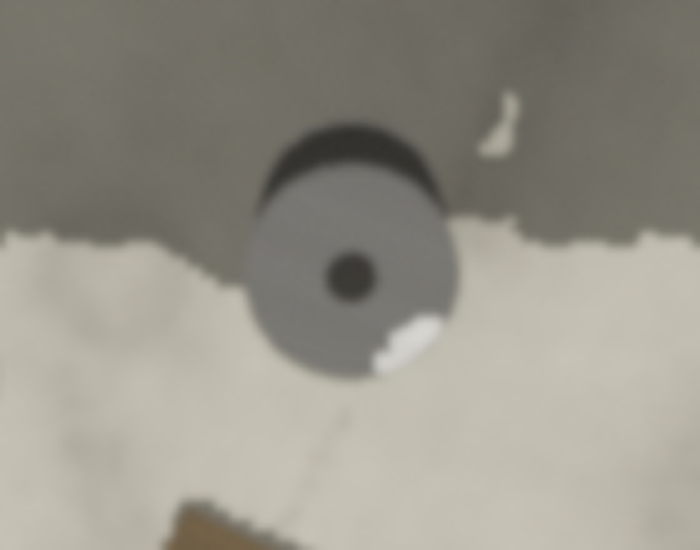

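```bash
python3 - <<'E'
from h import *
import pickle
ci,o=pickle.load(open("w7.pkl","rb"))
W=onz("w",cc([(352,269)],250,180,5),66,ci)[0]; print(W)
go(W[0],W[1],67,-1.435)
E
```

```text
[ 472.2263104  -197.04173468   66.        ]
t9.55 pos [ 472.2 -193.9  200.6] yaw -1.437 rp [-1.569 -0.002] f [ 0.4 -0.5 -0. ] w74.7 -> shift [ 0.29 13.36 -0.07] turn -0.002
```

Call:
apply_moves([
  [[0.3,5,0],0,7.5],
  [[0.3,10,0],0,7.5],
  [[0.3,12.5,0],0,7.5],
  [[0.3,13.4,0],0,7.5],
  [[0.3,13.4,0],0,7.5],
])

```text
time: 10.18
tool_pos: [473.7, -196.9, 67.4]
tcp_rot: [-1.568, -0.003, -1.436]
contact_force: [0.2, 0.4, -0.9]
grip_width: 75.0
```

Call:
apply_moves([
  [[0,0,0],0,5],
  [[0,0,0],0,3.5],
  [[0,0,0],0,3.5],
  [[0,0,0],0,3.5],
  [[0,0,0],0,3.5],
])

```text
time: 10.8
tool_pos: [473.7, -196.9, 67.4]
tcp_rot: [-1.568, -0.003, -1.436]
contact_force: [0.9, -0.4, 0.2]
grip_width: 36.0
```

```bash
python3 - <<'E'
from h import *
go(472,-197,67,-1.435)
s=vision.capture("side")[:,:,::-1]; cv2.imwrite("pics/s8.png",cv2.resize(s[170:290,290:430],None,fx=5,fy=5,interpolation=cv2.INTER_CUBIC))
E
```

```text
t10.80 pos [ 473.7 -196.9   67.4] yaw -1.436 rp [-1.568 -0.003] f [ 0.9 -0.4  0.2] w36.0 -> shift [-0.02  0.04 -0.17] turn -0.001
```

View pics/s8.png

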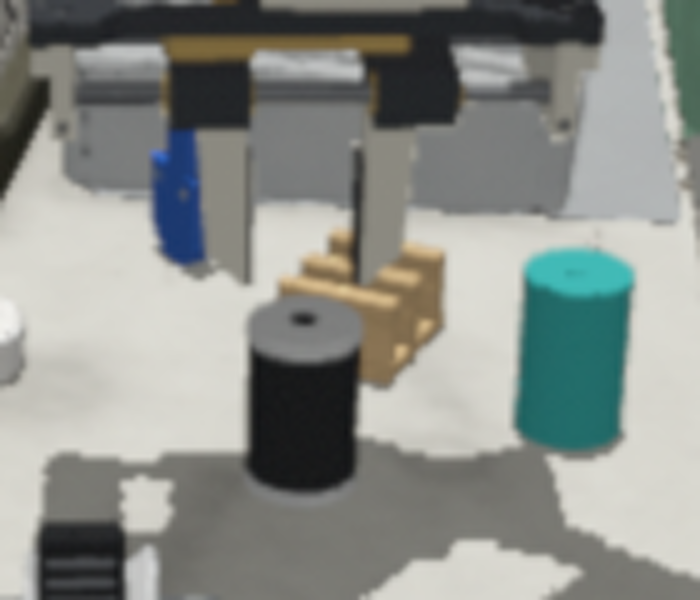

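```bash
python3 - <<'E'
from h import *
o=bot.get_obs();R=Rt(o)
for L in [(0,14,18),(0,14,-18),(0,-5,18),(0,14,37)]:
    P=o["tool_pos"]+R@np.array(L); print(L,P.round(1),(proj("side",P)-[290,170])*5)
print((proj("side",[[472,-197,66],[472,-197,0]])-[290,170])*5)
P=[518.8,16,0]
im=vision.capture("wrist")[:,:,::-1]; ci=vision.camera_info("wrist")
print(proj("w",[o["tool_pos"]+R@np.array([0,14,18]),[472,-197,66]],ci))
cv2.imwrite("pics/w8.png",im)
E
```

```text
(0, 14, 18) [ 491.6 -194.5   53.4] [[242.82501012 345.75353345]]
(0, 14, -18) [ 455.9 -199.3   53.3] [[342.64744719 344.9813284 ]]
(0, -5, 18) [ 491.5 -194.5   72.4] [[243.60636512 298.43933612]]
(0, 14, 37) [ 510.4 -192.    53.4] [[190.10582933 346.16135778]]
[[298.27408866 314.01615673]
 [294.44652083 473.91969054]]
[[349.52509246 273.65788862]
 [316.89561877 281.1864858 ]]
```

View pics/w8.png

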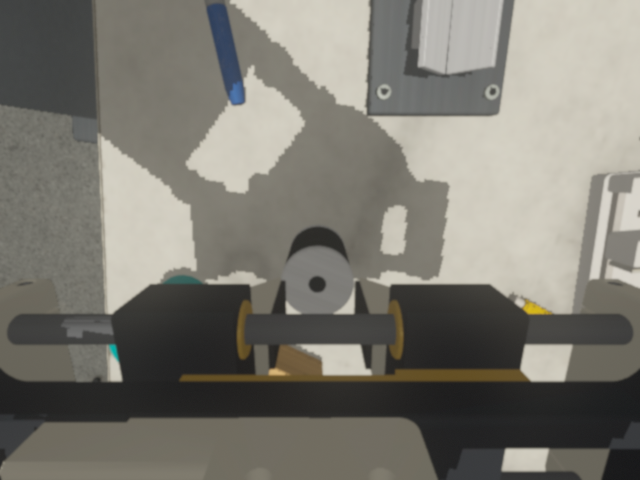

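Call:
apply_moves([
  [[0,0,0],0,7.5],
  [[0,0,0],0,7.5],
  [[0,0,0],0,7.5],
])

```text
time: 11.28
tool_pos: [473.7, -196.9, 67.3]
tcp_rot: [-1.568, -0.003, -1.436]
contact_force: [0.6, 0.4, 0.3]
grip_width: 60.6
```

```bash
python3 - <<'E'
from h import *
go(472.2,-197,42,-1.435)
t=vision.capture("side")[:,:,::-1]; cv2.imwrite("pics/s9.png",cv2.resize(t[150:290,290:430],None,fx=4,fy=4,interpolation=cv2.INTER_CUBIC))
t=vision.capture("top")[:,:,::-1]; cv2.imwrite("pics/t9.png",cv2.resize(t[200:320,280:440],None,fx=5,fy=5,interpolation=cv2.INTER_CUBIC))
E
```

```text
t11.28 pos [ 473.7 -196.9   67.3] yaw -1.436 rp [-1.568 -0.003] f [0.6 0.4 0.3] w60.6 -> shift [-0.02  2.53 -0.15] turn -0.001
```

View pics/s9.png

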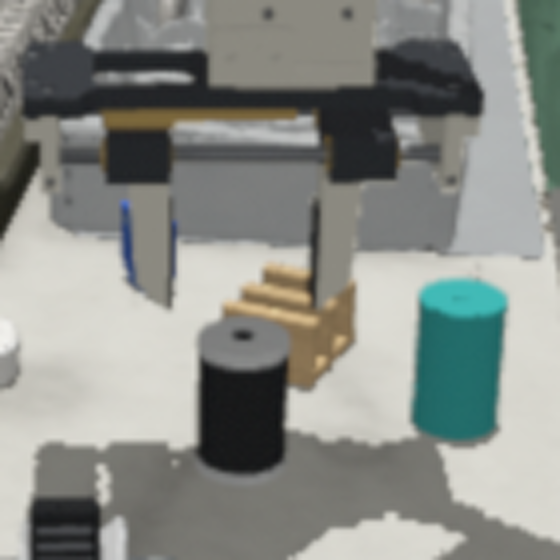

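View pics/t9.png

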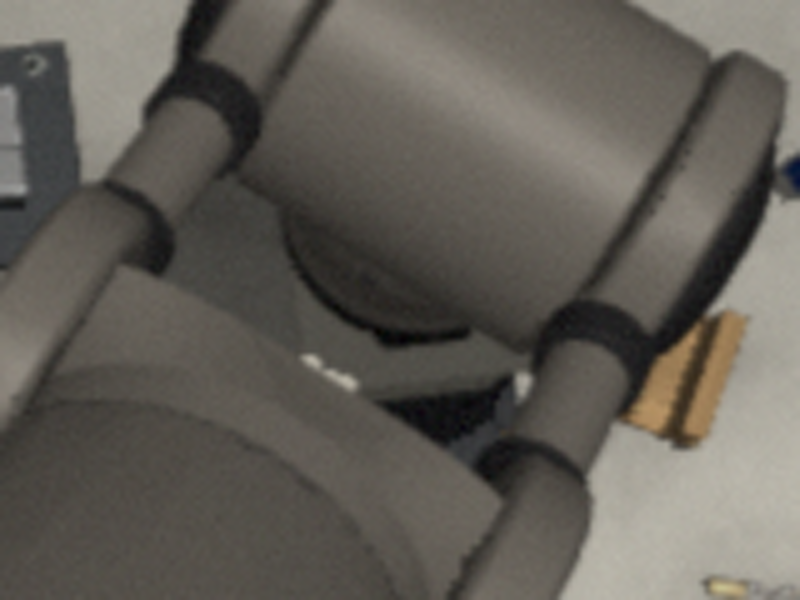

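Call:
apply_moves([
  [[0,0,-0.1],0,7.5],
  [[0,0.8,-0.1],0,7.5],
  [[0,1.6,-0.1],0,7.5],
  [[0,2.5,-0.1],0,7.5],
  [[0,2.5,-0.1],0,7.5],
])

```text
time: 12.0
tool_pos: [472.1, -196.7, 41.2]
tcp_rot: [-1.57, -0.001, -1.436]
contact_force: [0.4, 0.2, 0.2]
grip_width: 74.9
```

```bash
python3 - <<'E'
from h import *
go(472.2,-197,42,-1.435)
t=vision.capture("side")[:,:,::-1]; cv2.imwrite("pics/s10.png",cv2.resize(t[150:290,290:430],None,fx=4,fy=4,interpolation=cv2.INTER_CUBIC))
t=vision.capture("wrist")[:,:,::-1]; cv2.imwrite("pics/w10.png",cv2.resize(t[210:400,220:420],None,fx=3,fy=3,interpolation=cv2.INTER_CUBIC))
E
```

```text
t12.00 pos [ 472.1 -196.7   41.2] yaw -1.436 rp [-1.57e+00 -1.00e-03] f [0.4 0.2 0.2] w74.9 -> shift [ 0.03 -0.08  0.  ] turn -0.001
```

View pics/s10.png

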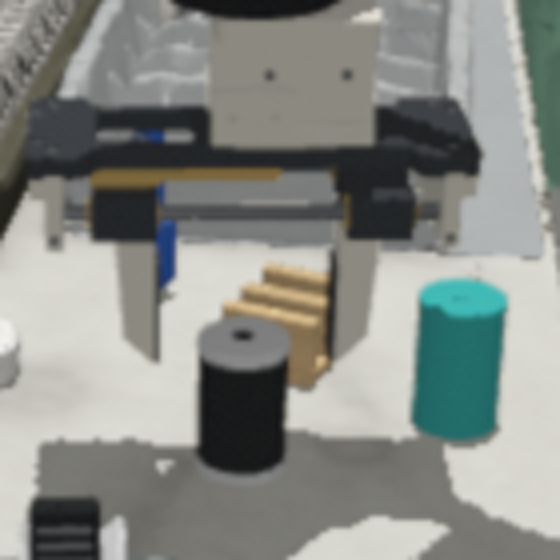

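View pics/w10.png

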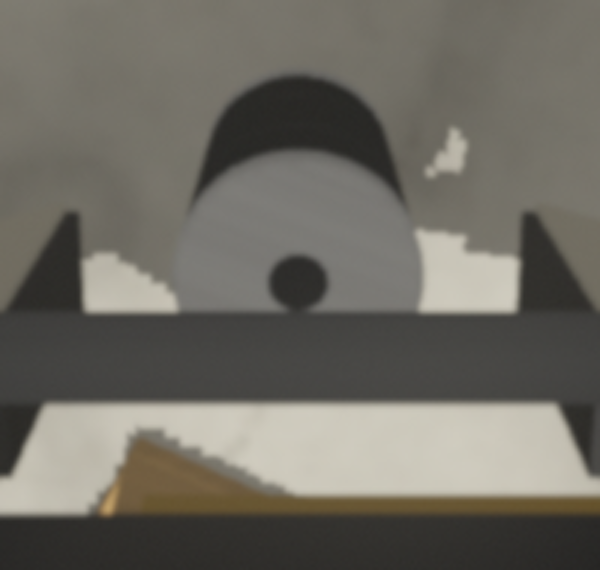

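```bash
python3 - <<'E'
from h import *
ci=vision.camera_info("wrist"); o=bot.get_obs(); R=Rt(o)
for z in (27,53):
    W=onz("w",cc([(72,212),(528,212)],220,210,3),z,ci); print(z,W.round(1),((W-o["tool_pos"])@R).round(1))
W=onz("w",cc([(298,275)],220,210,3),66,ci); print(W)
E
```

```text
27 [[ 427.2 -208.1   27. ]
 [ 519.6 -195.6   27. ]] [[  4.8  15.  -46.7]
 [  4.8  15.3  46.5]]
53 [[ 432.  -197.1   53. ]
 [ 511.8 -186.3   53. ]] [[ -5.5 -11.  -40.3]
 [ -5.5 -10.8  40.2]]
[[ 472.3237399  -197.65130982   66.        ]]
```

Call:
apply_moves([
  [[0,0.5,0],0,7],
  [[0,0.9,0],0,6],
  [[0,0.9,0],0,5.5],
])

```text
time: 12.48
tool_pos: [472.5, -197.0, 32.8]
tcp_rot: [-1.569, -0.002, -1.436]
contact_force: [0.1, 0.0, -0.5]
grip_width: 56.6
```

Call:
apply_moves([
  [[0,0,0],0,4],
  [[0,0,0],0,3.5],
  [[0,0,0],0,3.5],
  [[0,0,0],0,3.5],
])

```text
time: 12.98
tool_pos: [472.6, -197.0, 32.8]
tcp_rot: [-1.569, -0.002, -1.436]
contact_force: [-0.8, -0.4, -0.4]
grip_width: 41.2
```

```bash
python3 - <<'E'
from h import *
go(472.2,-197,42,-1.435)
t=vision.capture("side")[:,:,::-1]; cv2.imwrite("pics/s11.png",cv2.resize(t[150:290,290:430],None,fx=4,fy=4,interpolation=cv2.INTER_CUBIC))
E
```

```text
t12.97 pos [ 472.6 -197.    32.8] yaw -1.436 rp [-1.569 -0.002] f [-0.8 -0.4 -0.4] w41.2 -> shift [-0.   -0.92 -0.04] turn -0.001
```

View pics/s11.png

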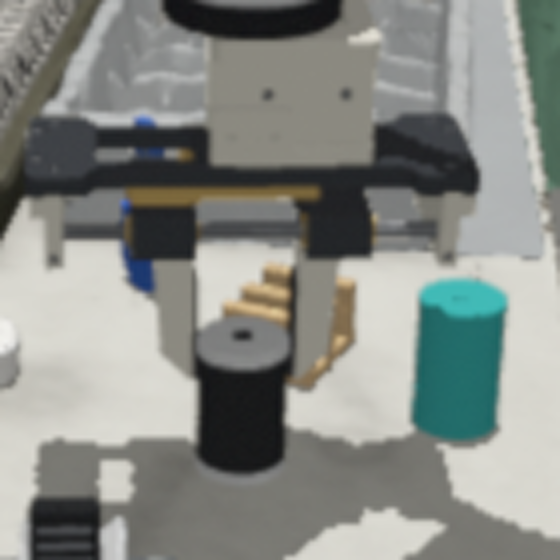

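```bash
python3 - <<'E'
from h import *
go(536.6,-105,75,-1.435)
E
```

```text
t13.03 pos [ 472.6 -197.    32.9] yaw -1.436 rp [-1.569 -0.002] f [-0.7 -0.4 -0.1] w41.3 -> shift [-8.25 -4.22  7.59] turn -0.001
```

Call:
apply_moves([
  [[0,-2.5,0],0,3.5],
  [[0,-5,0],0,3.5],
  [[-3,-5,3.6],0,3.5],
  [[-7,-5,7.2],0,3.5],
  [[-8.2,-4.2,7.6],0,3.5],
])

```text
time: 13.65
tool_pos: [538.5, -103.4, 75.0]
tcp_rot: [-1.567, -0.002, -1.434]
contact_force: [-0.7, -0.5, -2.3]
grip_width: 41.0
```

Call:
apply_moves([
  [[0,0,0],0,3.5],
  [[0,0,0],0,3.5],
])

```text
time: 13.9
tool_pos: [537.9, -104.1, 74.9]
tcp_rot: [-1.568, -0.002, -1.434]
contact_force: [-0.9, 0.3, -1.4]
grip_width: 41.1
```

```bash
python3 - <<'E'
from h import *
go(536.4,-105,63,-1.435)
t=vision.capture("side")[:,:,::-1]; cv2.imwrite("pics/s12.png",cv2.resize(t[190:350,240:400],None,fx=4,fy=4,interpolation=cv2.INTER_CUBIC))
t=vision.capture("wrist")[:,:,::-1]; cv2.imwrite("pics/w12.png",t)
t=vision.capture("top")[:,:,::-1]; cv2.imwrite("pics/t12.png",cv2.resize(t[180:300,220:360],None,fx=4,fy=4,interpolation=cv2.INTER_CUBIC))
E
```

```text
t13.90 pos [ 537.9 -104.1   74.9] yaw -1.434 rp [-1.568 -0.002] f [-0.9  0.3 -1.4] w41.1 -> shift [ 0.07  1.19 -0.16] turn 0.001
```

View pics/s12.png

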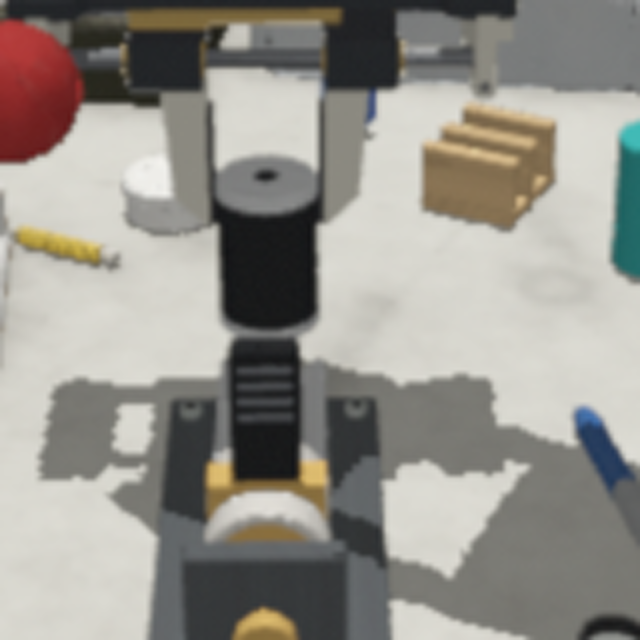

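View pics/w12.png

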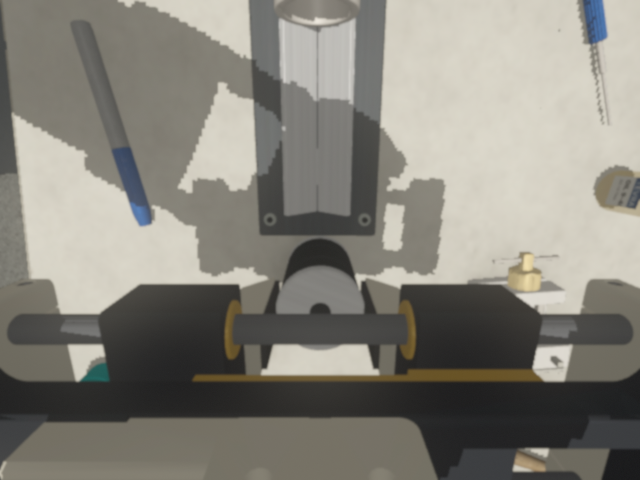

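View pics/t12.png

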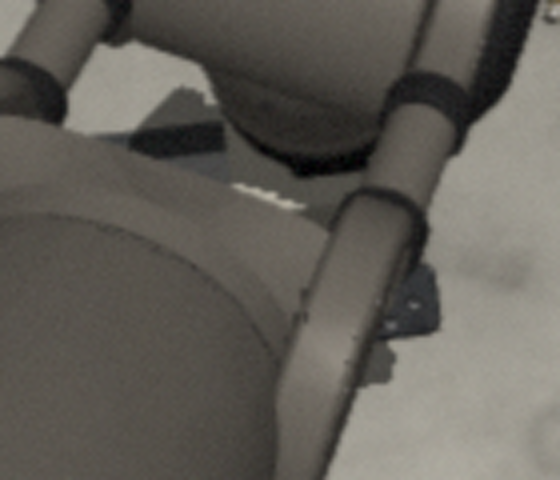

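Call:
apply_moves([
  [[0,0.6,-0.16],0,3.5],
  [[0,1.2,-0.16],0,3.5],
  [[-0.8,1.2,-0.16],0,3.5],
  [[-1.5,1.2,-0.16],0,3.5],
  [[-2.2,1.2,-0.16],0,3.5],
])

```text
time: 14.68
tool_pos: [534.2, -83.3, 63.9]
tcp_rot: [-1.566, -0.005, -1.434]
contact_force: [-1.0, -4.7, 3.0]
grip_width: 41.6
```

Call:
apply_moves([
  [[-0.7,0,0],0,3.5],
  [[-1.4,0,0],0,3.5],
])

```text
time: 14.92
tool_pos: [532.5, -69.3, 64.4]
tcp_rot: [-1.565, -0.006, -1.434]
contact_force: [-2.3, -4.7, 3.2]
grip_width: 41.3
```

```bash
python3 - <<'E'
from h import *
go(536.4,-105,63,-1.435)
t=vision.capture("side")[:,:,::-1]; cv2.imwrite("pics/s13.png",cv2.resize(t[190:350,240:400],None,fx=4,fy=4,interpolation=cv2.INTER_CUBIC))
t=vision.capture("wrist")[:,:,::-1]; cv2.imwrite("pics/w13.png",cv2.resize(t[150:370,220:420],None,fx=2.5,fy=2.5,interpolation=cv2.INTER_CUBIC))
E
```

```text
t14.93 pos [532.5 -69.3  64.4] yaw -1.434 rp [-1.565 -0.006] f [-2.3 -4.7  3.2] w41.3 -> shift [ 3.58  0.17 -0.1 ] turn 0.001
```

View pics/s13.png

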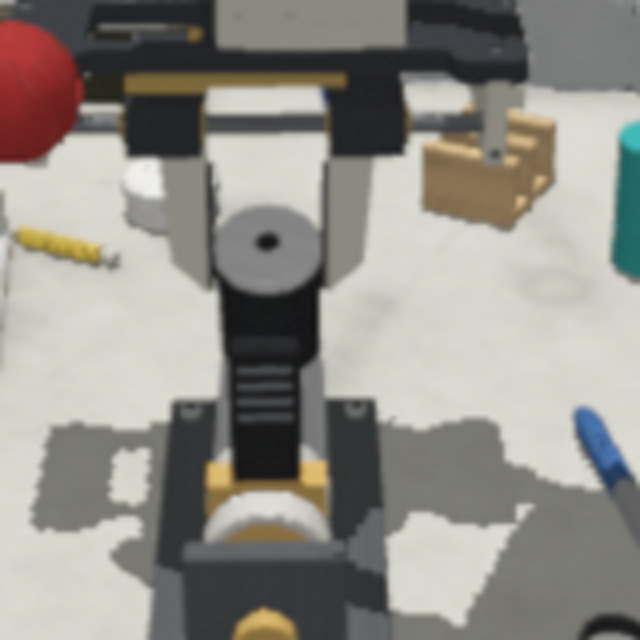

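View pics/w13.png

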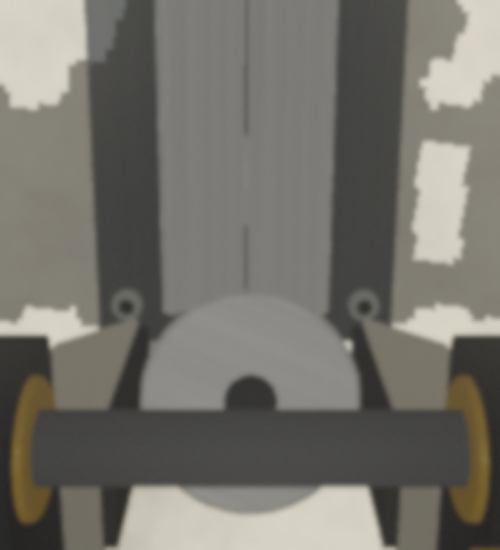

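Call:
apply_moves([
  [[-0.7,0,0],0,3.5],
  [[-1.4,0,0],0,3.5],
  [[-2.1,0,0],0,3.5],
  [[-2.8,0,0],0,3.5],
  [[-3.5,0.2,0],0,3.5],
])

```text
time: 15.65
tool_pos: [527.5, -33.6, 62.0]
tcp_rot: [-1.565, -0.005, -1.433]
contact_force: [-0.3, -4.2, -0.6]
grip_width: 41.2
```

```bash
python3 - <<'E'
from h import *
go(536.4,-105,63,-1.435)
t=vision.capture("side")[:,:,::-1]; cv2.imwrite("pics/s14.png",cv2.resize(t[190:350,240:400],None,fx=4,fy=4,interpolation=cv2.INTER_CUBIC))
t=vision.capture("wrist")[:,:,::-1]; cv2.imwrite("pics/w14.png",cv2.resize(t[150:370,220:420],None,fx=2.5,fy=2.5,interpolation=cv2.INTER_CUBIC))
E
```

```text
t15.65 pos [527.5 -33.6  62. ] yaw -1.433 rp [-1.565 -0.005] f [-0.3 -4.2 -0.6] w41.2 -> shift [ 7.2  -0.06 -0.1 ] turn 0.002
```

View pics/s14.png

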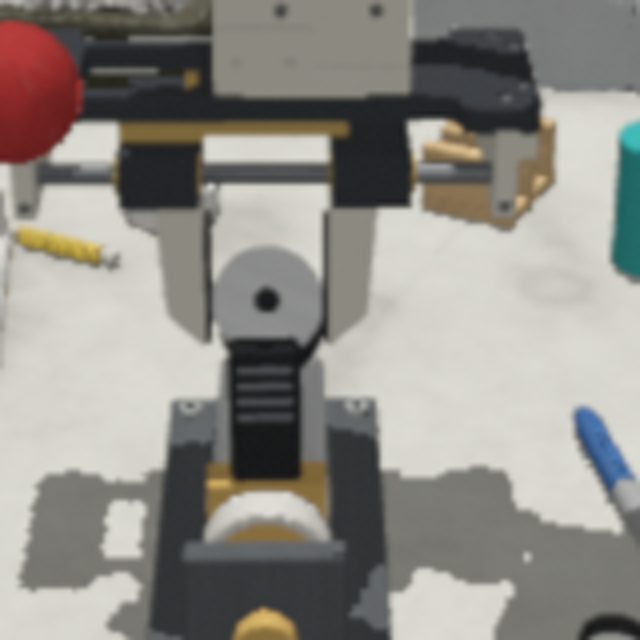

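View pics/w14.png

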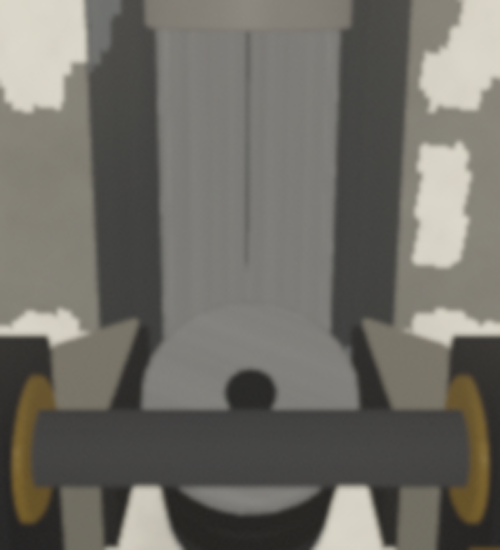

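Call:
apply_moves([
  [[-0.8,0.5,0],0,3.5],
  [[-1.6,1.0,0],0,3.5],
  [[-2.2,1.5,0],0,3.5],
  [[-2.8,2.0,0],0,3.5],
  [[-2.8,2.4,0],0,3.5],
])

```text
time: 16.38
tool_pos: [523.5, -3.7, 37.8]
tcp_rot: [-1.565, -0.002, -1.433]
contact_force: [-0.5, 4.8, 4.5]
grip_width: 40.9
```

```bash
python3 - <<'E'
from h import *
go(536.4,-105,29,-1.435)
t=vision.capture("side")[:,:,::-1]; cv2.imwrite("pics/s15.png",cv2.resize(t[190:350,240:400],None,fx=4,fy=4,interpolation=cv2.INTER_CUBIC))
t=vision.capture("wrist")[:,:,::-1]; cv2.imwrite("pics/w15.png",cv2.resize(t[150:370,220:420],None,fx=2.5,fy=2.5,interpolation=cv2.INTER_CUBIC))
E
```

```text
t16.38 pos [523.5  -3.7  37.8] yaw -1.433 rp [-1.565 -0.002] f [-0.5  4.8  4.5] w40.9 -> shift [10.21  0.9  -0.13] turn 0.002
```

View pics/s15.png

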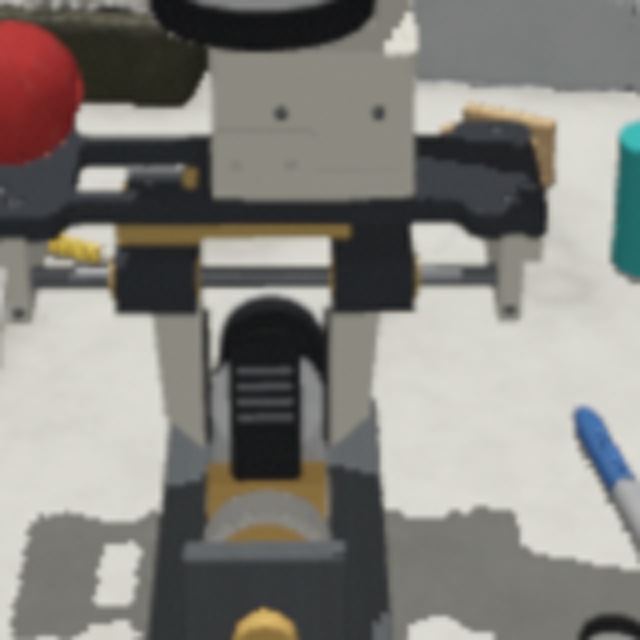

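View pics/w15.png

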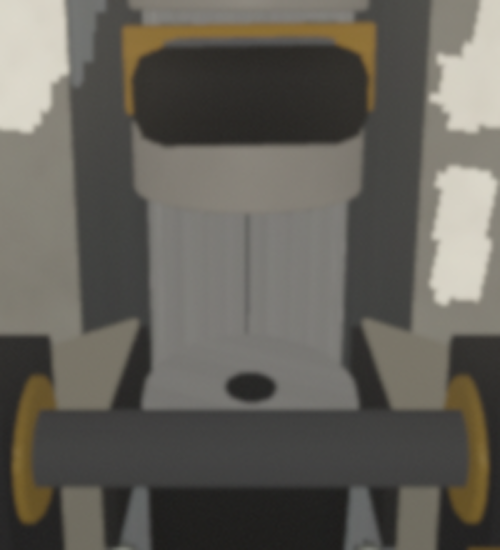

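Call:
apply_moves([
  [[0,0.3,0],0,3.5],
  [[0,0.5,0],0,3.5],
  [[0,0.7,0],0,3.5],
])

```text
time: 16.85
tool_pos: [523.5, -3.7, 30.5]
tcp_rot: [-1.565, -0.002, -1.433]
contact_force: [-0.1, 4.7, 3.8]
grip_width: 40.8
```

Call:
apply_moves([
  [[0,0.1,0],0,3.5],
  [[0,0.2,0],0,3.5],
  [[0,0.3,0],0,3.5],
])

```text
time: 17.23
tool_pos: [523.4, -3.7, 28.7]
tcp_rot: [-1.565, -0.002, -1.433]
contact_force: [-7.0, 4.8, 20.6]
grip_width: 40.7
```

```bash
python3 - <<'E'
from h import *
go(536.4,-105,29,-1.435)
t=vision.capture("side")[:,:,::-1]; cv2.imwrite("pics/s16.png",cv2.resize(t[220:380,240:400],None,fx=4,fy=4,interpolation=cv2.INTER_CUBIC))
t=vision.capture("wrist")[:,:,::-1]; cv2.imwrite("pics/w16.png",cv2.resize(t[150:400,220:420],None,fx=2.3,fy=2.3,interpolation=cv2.INTER_CUBIC))
E
```

```text
t17.23 pos [523.4  -3.7  28.7] yaw -1.433 rp [-1.565 -0.002] f [-7.   4.8 20.6] w40.7 -> shift [ 1.021e+01 -1.000e-02 -1.100e-01] turn 0.002
```

View pics/s16.png

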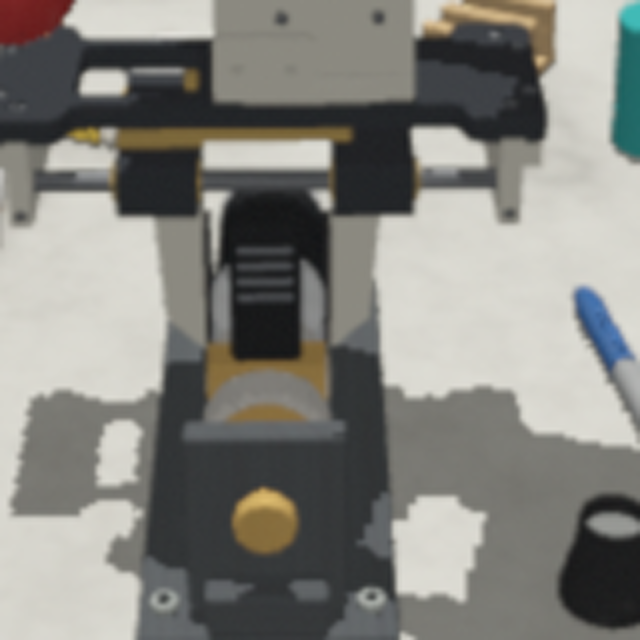

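View pics/w16.png

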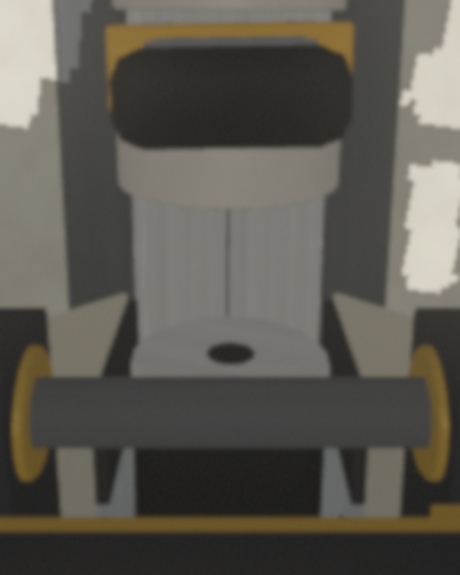

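Call:
apply_moves([
  [[0,-0.1,0],0,3.5],
  [[0,-0.1,0],0,5],
  [[0,-0.1,0],0,6.5],
  [[0,-0.1,0],0,6.5],
  [[0,-0.1,0],0,6.5],
])

```text
time: 17.95
tool_pos: [523.3, -3.9, 29.5]
tcp_rot: [-1.565, -0.002, -1.433]
contact_force: [0.2, -0.4, -0.7]
grip_width: 65.3
```

Call:
apply_moves([
  [[0,-3,0],0,6.5],
  [[0,-6,0],0,6.5],
  [[3,-10,0],0,7],
  [[7,-12,0],0,7],
  [[10,-13,0],0,7],
])

```text
time: 18.58
tool_pos: [537.0, -104.2, 161.3]
tcp_rot: [-1.563, -0.004, -1.433]
contact_force: [0.3, -0.3, -0.3]
grip_width: 70.2
```

```bash
python3 - <<'E'
from h import *
go(536.4,-105,29,-1.435)
import pickle
t=vision.capture("side")[:,:,::-1]; cv2.imwrite("pics/s17.png",cv2.resize(t[240:380,260:380],None,fx=4,fy=4,interpolation=cv2.INTER_CUBIC))
ci=vision.camera_info("wrist");t=vision.capture("wrist")[:,:,::-1]; cv2.imwrite("pics/w17.png",t)
pickle.dump((ci,bot.get_obs()),open("w17.pkl","wb"))
E
```

```text
t18.57 pos [ 537.  -104.2  161.3] yaw -1.433 rp [-1.563 -0.004] f [ 0.3 -0.3 -0.3] w70.2 -> shift [ 0.02 13.23 -0.17] turn 0.002
```

View pics/s17.png

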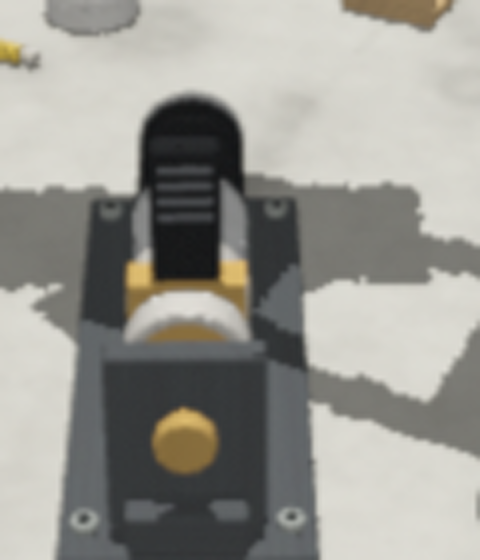

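View pics/w17.png

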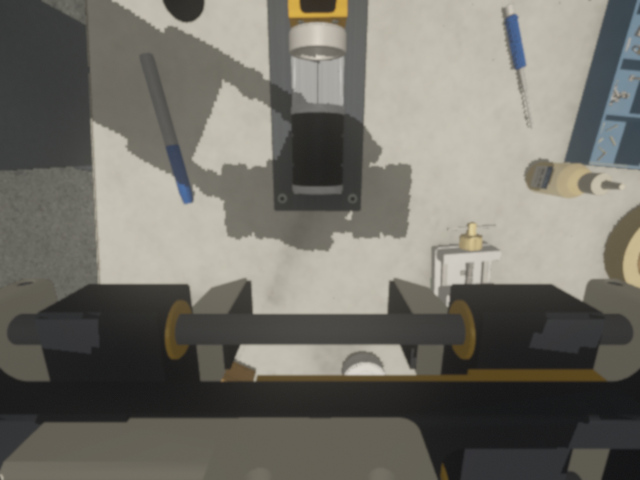

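```bash
python3 - <<'E'
import cv2
t=cv2.imread("pics/w17.png"); cv2.imwrite("pics/w17c.png",cv2.resize(t[0:215,260:375],None,fx=3.5,fy=3.5,interpolation=cv2.INTER_CUBIC)[150:])
E
```

```text
(no output)
```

View pics/w17c.png

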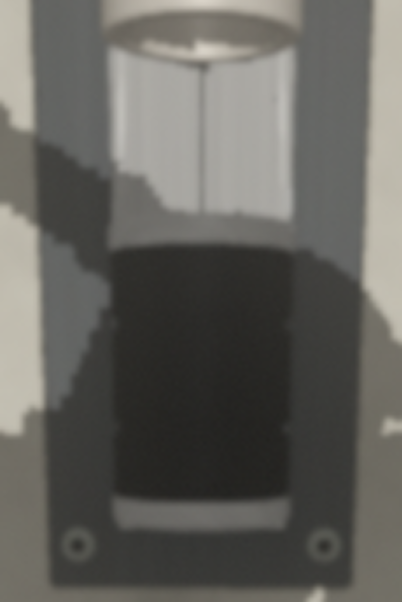

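```bash
python3 - <<'E'
from h import *
import pickle
np.set_printoptions(precision=1,suppress=True)
ci,o=pickle.load(open("w17.pkl","rb"))
p=[520.31,13.57,3.277]
def f(x,y,z): 
    W=onz("w",cc([(x,y+150)],260,0,3.5),z,ci); return inv(p,W)[0,:2]+[0,85]
print("front",f(203,215,76.7),"rear",f(203,528,76.7),"rear sides",f(118,520,60),f(288,520,60),"front sides",f(110,240,60),f(293,240,60))
print("ring b near",f(203,10,77.9))
print("trough end",f(203,540,26))
E
```

```text
front [ -0.1 103.1] rear [ -0.1 167.8] rear sides [ 20. 168.] [-20.3 167.9] front sides [ 20.5 106.2] [-20.1 106. ]
ring b near [-0.  65.6]
trough end [ -0.3 177.2]
```

```bash
python3 - <<'E'
from h import *
go(528.2,-44.5,29,-1.435)
E
```

```text
t18.68 pos [ 537.3 -105.6  161. ] yaw -1.436 rp [-1.563 -0.004] f [-0.6  0.6 -0.1] w70.3 -> shift [-6.23 13.17 -0.19] turn -0.001
```

Call:
apply_moves([
  [[-5,0,-0.1],0,7],
  [[-6.2,4,-0.1],0,7],
  [[-6.2,8,-0.1],0,7],
  [[-6.2,11,-0.1],0,7],
  [[-6.2,12.8,-0.1],0,7],
])

```text
time: 19.3
tool_pos: [527.5, -43.4, 30.5]
tcp_rot: [-1.566, -0.003, -1.435]
contact_force: [-1.0, -0.5, 0.4]
grip_width: 70.2
```

```bash
python3 - <<'E'
from h import *
go(528.2,-44.5,29,-1.435)
E
```

```text
t19.30 pos [527.5 -43.4  30.5] yaw -1.435 rp [-1.566 -0.003] f [-1.  -0.5  0.4] w70.2 -> shift [0.12 0.16 0.05] turn -0.000
```

Call:
apply_moves([
  [[0,0.15,0],0,5],
  [[0,0.15,0],0,3.5],
  [[0,0.15,0],0,3.5],
  [[0,0.15,0],0,3.5],
  [[0,0.15,0],0,3.5],
])

```text
time: 19.92
tool_pos: [528.2, -43.4, 29.9]
tcp_rot: [-1.564, -0.003, -1.435]
contact_force: [0.6, 0.9, 4.2]
grip_width: 41.4
```

```bash
python3 - <<'E'
from h import *
go(528.2,-44.5,29,-1.435)
t=vision.capture("side")[:,:,::-1]; cv2.imwrite("pics/s18.png",cv2.resize(t[220:380,240:400],None,fx=4,fy=4,interpolation=cv2.INTER_CUBIC))
t=vision.capture("wrist")[:,:,::-1]; cv2.imwrite("pics/w18.png",cv2.resize(t[100:400,220:420],None,fx=2,fy=2,interpolation=cv2.INTER_CUBIC))
E
```

```text
t19.93 pos [528.2 -43.4  29.9] yaw -1.435 rp [-1.564 -0.003] f [0.6 0.9 4.2] w41.4 -> shift [ 0.11  0.09 -0.01] turn -0.000
```

View pics/s18.png

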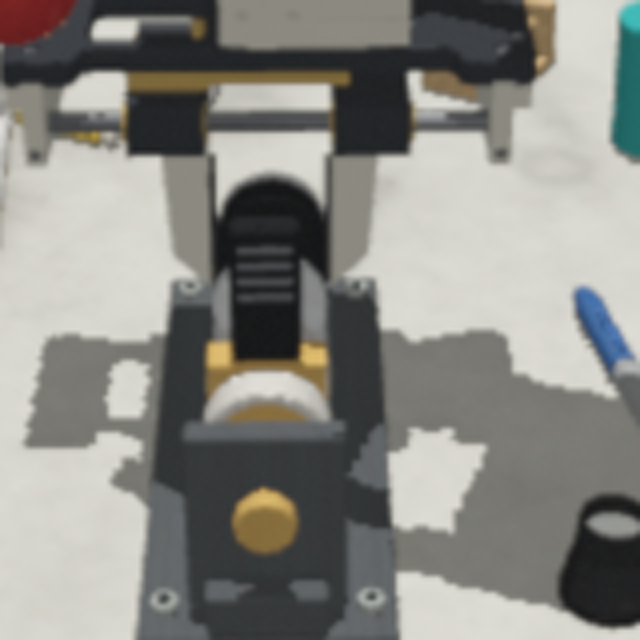

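View pics/w18.png

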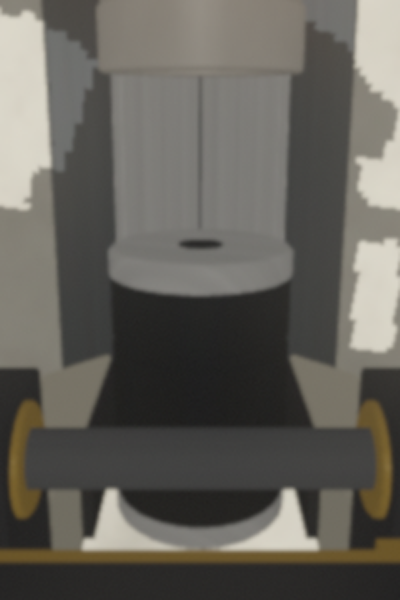

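Call:
apply_moves([
  [[-0.6,0,0],0,3.5],
  [[-1.3,0,0],0,3.5],
  [[-2.0,0,0],0,3.5],
  [[-2.7,0,0],0,3.5],
  [[-3.2,0,0],0,3.5],
])

```text
time: 20.65
tool_pos: [523.9, -11.4, 29.9]
tcp_rot: [-1.564, -0.004, -1.435]
contact_force: [0.4, -3.6, 2.7]
grip_width: 41.1
```

```bash
python3 - <<'E'
from h import *
go(519.3,19.4,29,-1.435)
E
```

```text
t20.65 pos [523.9 -11.4  29.9] yaw -1.435 rp [-1.564 -0.004] f [ 0.4 -3.6  2.7] w41.1 -> shift [-3.11  0.08 -0.04] turn 0.000
```

Call:
apply_moves([
  [[-0.3,0,0],0,3.5],
  [[-0.6,0,0],0,3.5],
  [[-0.9,0,0],0,3.5],
  [[-1.2,0,0],0,3.5],
  [[-1.5,0,0],0,3.5],
])

```text
time: 21.28
tool_pos: [521.9, 3.2, 29.9]
tcp_rot: [-1.564, -0.004, -1.435]
contact_force: [-0.3, -5.9, 2.5]
grip_width: 41.5
```

```bash
python3 - <<'E'
from h import *
go(519.3,19.4,29,-1.435)
t=vision.capture("side")[:,:,::-1]; cv2.imwrite("pics/s19.png",cv2.resize(t[240:380,260:380],None,fx=4,fy=4,interpolation=cv2.INTER_CUBIC))
t=vision.capture("wrist")[:,:,::-1]; cv2.imwrite("pics/w19.png",cv2.resize(t[60:360,220:420],None,fx=2,fy=2,interpolation=cv2.INTER_CUBIC))
E
```

```text
t21.27 pos [521.9   3.2  29.9] yaw -1.435 rp [-1.564 -0.004] f [-0.3 -5.9  2.5] w41.5 -> shift [-1.64  0.08 -0.04] turn 0.000
```

View pics/s19.png

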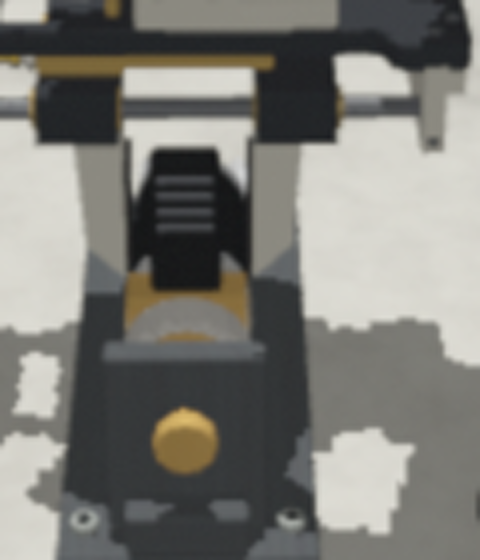

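View pics/w19.png

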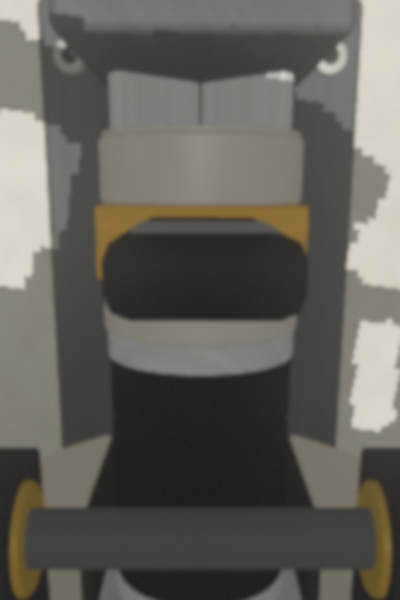

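Call:
apply_moves([
  [[-0.3,0,0],0,3.5],
  [[-0.6,0,0],0,3.5],
  [[-0.9,0,0],0,3.5],
  [[-1.1,0,0],0,3.5],
])

```text
time: 21.88
tool_pos: [520.5, 14.1, 29.9]
tcp_rot: [-1.564, -0.005, -1.435]
contact_force: [-0.4, -6.1, 2.3]
grip_width: 41.0
```

```bash
python3 - <<'E'
from h import *
go(519.3,19.4,29,-1.435)
t=vision.capture("wrist")[:,:,::-1]; cv2.imwrite("pics/w20.png",cv2.resize(t[60:360,220:420],None,fx=2,fy=2,interpolation=cv2.INTER_CUBIC))
E
```

```text
t21.88 pos [520.5  14.1  29.9] yaw -1.435 rp [-1.564 -0.005] f [-0.4 -6.1  2.3] w41.0 -> shift [-0.54  0.09 -0.05] turn 0.000
```

View pics/w20.png

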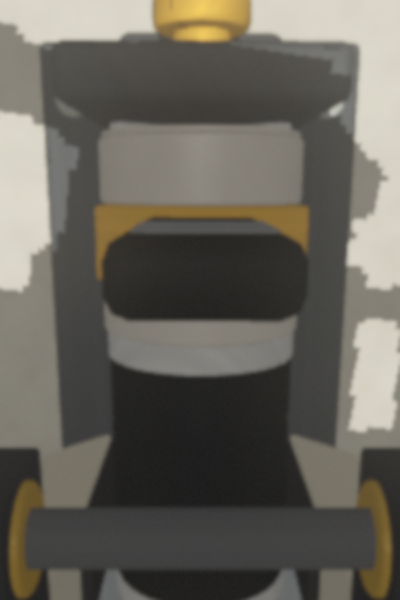

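Call:
apply_moves([
  [[-0.2,0,0],0,3.5],
  [[-0.35,0,0],0,3.5],
])

```text
time: 22.18
tool_pos: [520.1, 17.5, 29.9]
tcp_rot: [-1.564, -0.005, -1.435]
contact_force: [-0.3, -6.1, 2.3]
grip_width: 41.2
```

Call:
apply_moves([
  [[-0.15,0,0],0,3.5],
])

```text
time: 22.3
tool_pos: [519.9, 18.7, 29.9]
tcp_rot: [-1.564, -0.005, -1.435]
contact_force: [0.1, -8.4, 2.7]
grip_width: 40.9
```

Call:
apply_moves([
  [[-0.1,0,0],0,3.5],
])

```text
time: 22.42
tool_pos: [519.9, 18.7, 29.9]
tcp_rot: [-1.564, -0.007, -1.434]
contact_force: [0.4, -11.0, 2.4]
grip_width: 41.2
```

Call:
apply_moves([
  [[-0.15,0,0],0,3.5],
  [[-0.15,0,0],0,3.5],
])

```text
time: 22.68
tool_pos: [519.9, 18.7, 29.9]
tcp_rot: [-1.564, -0.009, -1.434]
contact_force: [0.3, -11.2, 1.5]
grip_width: 40.8
```

Call:
apply_moves([
  [[-0.25,0,0],0,3.5],
  [[-0.25,0,0],0,3.5],
])

```text
time: 22.92
tool_pos: [519.9, 18.7, 29.9]
tcp_rot: [-1.564, -0.013, -1.434]
contact_force: [0.3, -17.1, 0.9]
grip_width: 41.1
```

```bash
python3 - <<'E'
from h import *
go(519.3,19.4,29,-1.435)
import pickle
t=vision.capture("side")[:,:,::-1]; cv2.imwrite("pics/s21.png",cv2.resize(t[240:380,260:380],None,fx=4,fy=4,interpolation=cv2.INTER_CUBIC))
ci=vision.camera_info("wrist");t=vision.capture("wrist")[:,:,::-1]; cv2.imwrite("pics/w21.png",cv2.resize(t[60:360,220:420],None,fx=2,fy=2,interpolation=cv2.INTER_CUBIC))
pickle.dump((ci,bot.get_obs()),open("w21.pkl","wb"))
go(519.3,19.4,29,-1.435)
E
```

```text
t22.93 pos [519.9  18.7  29.9] yaw -1.434 rp [-1.564 -0.013] f [  0.3 -17.1   0.9] w41.1 -> shift [-0.08  0.09 -0.05] turn 0.001
t23.02 pos [519.9  18.7  29.9] yaw -1.434 rp [-1.564 -0.012] f [  0.5 -14.7   1.3] w41.3 -> shift [-0.08  0.09 -0.05] turn 0.001
```

View pics/s21.png

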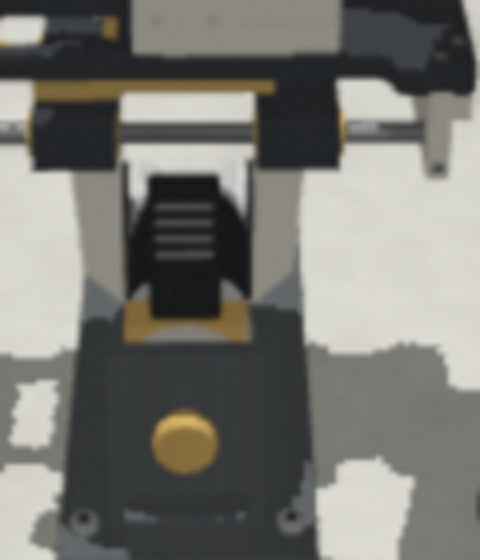

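View pics/w21.png

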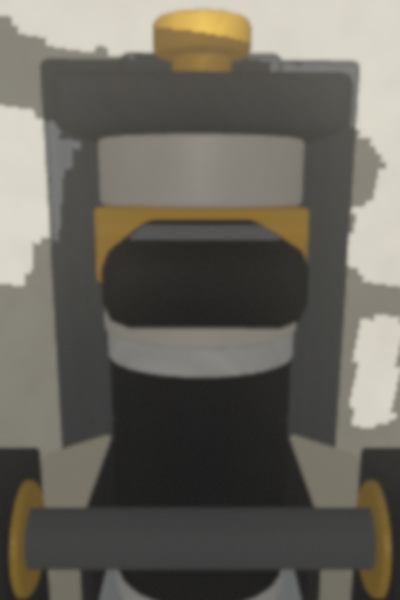

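```bash
python3 - <<'E'
from h import *
for i in range(12):
    vision.capture("side"); o=bot.get_obs(); print(round(o["time"],2),o["contact_force"].round(1),o["tool_pos"].round(2),o["tcp_rot"].round(3),round(o["grip_width"],1),abs(o["dq"]).max().round(4))
E
```

```text
23.07 [ -0.8 -15.6   3.1] [519.93  18.66  29.93] [-1.564 -0.012 -1.434] 41.4 0.0015
23.12 [  0.4 -15.9   1.1] [519.95  18.67  29.94] [-1.564 -0.012 -1.434] 41.1 0.0018
23.18 [ -0.5 -16.7   1.2] [519.96  18.66  29.94] [-1.564 -0.012 -1.434] 41.1 0.0011
23.23 [  0.8 -15.8   2.1] [519.96  18.67  29.95] [-1.564 -0.012 -1.434] 41.4 0.0014
23.27 [  0.1 -16.2   1.8] [519.93  18.66  29.9 ] [-1.564 -0.012 -1.434] 41.2 0.0016
23.32 [  0.1 -16.2   1.9] [519.95  18.67  29.92] [-1.564 -0.012 -1.434] 41.2 0.0022
23.38 [ -0.3 -15.3   1.5] [519.95  18.65  29.93] [-1.564 -0.012 -1.434] 41.2 0.0015
23.43 [ -0.1 -16.2   1.7] [519.92  18.67  29.92] [-1.564 -0.012 -1.434] 41.7 0.0024
23.48 [ -0.6 -15.6   1.3] [519.93  18.68  29.92] [-1.564 -0.012 -1.434] 41.6 0.0021
23.52 [  0.5 -15.9   2.4] [519.94  18.67  29.92] [-1.564 -0.012 -1.434] 41.2 0.0015
23.57 [  0.4 -16.5   2.3] [519.95  18.69  29.93] [-1.564 -0.012 -1.434] 41.3 0.0015
23.62 [  0.7 -15.7   0.8] [519.95  18.66  29.93] [-1.564 -0.012 -1.434] 41.0 0.0011
```

```bash
python3 - <<'E'
from h import *
print(order.close_job()); o=bot.get_obs(); print(o["time"],o["contact_force"].round(1),o["tool_pos"].round(1))
E
```

```text
the job is handed in; nothing more can be done
None
the job is handed in; nothing more can be done
```

The spacer, both rings and the follower are pushed up against the end stop. I handed the job in at about 24 s of 67 s with the gripper still holding the row pressed. No verdict is reported.

- **Spacer:** I stood it in the gap between the two rings, which measured about 20 mm. It seated at the expected height, and I let go of it.
- **Follower:** I gripped it near its top and tipped it over against the open end of the trough. A picture then showed it lying straight, about 103 to 168 mm from the stop. I gripped it again near its middle and pushed the row home.
- **Final checks:**
  - The wrist force held steady at about 16 N, of which about 6 N was sliding drag before contact. That leaves roughly 10 N on the stop, inferred rather than measured directly.
  - The follower's centre works out at about 73 mm from the stop, against the expected 73 mm.
  - The spacer was upright in the last pictures. The stop plate partly hides ring a's contact with it, so I judged that joint by travel (62.7 mm against about 63 mm expected) and force.
  - I did not re-measure the tin, the loupe or the marker at the end. Nothing I did went near them.
- **Disagreement:** The fingertips appeared about 20 mm above the TCP in the pictures, not 14 mm ahead of it as stated. My first grip on the follower closed above it without touching. I lowered about 34 mm and gripped it properly. The spacer was therefore probably held by only the top of its grip, but it stayed steady.

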